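Tighten the sight-glass rings and hang up covers and spanner

ROBOT

A 6-joint arm with a two-finger parallel gripper is mounted at the origin on the work surface; the furniture and walls round the work are solid. World frame = base frame: x ahead of the robot, y to its left, z up, the work surface at z = 0. Lengths are in m, angles in rad, forces in N, time in s.
With the tool pointing down it reaches from about 0.3 to 0.85 m from the base axis. Payload 5.4 kg.
Tool frame: the origin (TCP) lies at the very end of the fingers, on their centre line; the grasp point (between the pads) lies env.grip_point_offset behind it (env.grip_point_offset is the distance from the TCP to the grasp point, in m); z points along the fingers, y is the line along which they close (so a half turn about z gives the same grasp; the last joint's range is limited). The gripper opens to 85 mm and grips with 20 to 120 N. Pads are 22 mm wide; open, the fingers measure 114 mm over their backs; the gripper's body (76 mm by 85 mm) begins 54 mm behind the grasp point. The pads swing forward as they close: fully open they stand 13 mm farther back than shut.
Start: joints at [-1.527, 0.158, 1.597, -0, 1.386, -0.21], TCP at [0.144, -0.557, 0.231] pointing down, gripper open.
Joint ranges: [-2.91, 2.91], [-0.94, 2.29], [0.18, 2.7], [-1.29, 4.43], [0.17, 2.64], [-3, 3]. Speed limits (rad/s): [2.57, 2.57, 3.14, 3.14, 3.14, 3.14].

INTERFACE

Orientations are given as a 3x3 rotation matrix whose columns are the frame's x, y, z axes.
In Python, from station import env gives the robot as it stands. The module is installed in compiled form; this text tells all that it offers.
- The arm moves only by the tool carry_out, never from a script. Its argument "motion" is a list of rows, each a list of 2 entries, a list of its own where there are three numbers: the shift along the tool's x, y, z in m, then the turn, a rotation vector about the tool's x, y, z in rad. A call has 1 to 10 rows; each row is the pose to reach, as a shift and turn from the pose commanded when the call began, along the tool's axes at that moment; what a row does not reach only later rows make up. A row lasts 1/10 s, in which the tool goes at most 50 mm and 8.59 degrees, less where a joint would pass 70% of its speed; a pose out of reach is approached as far as the arm can. A call with a gripper value outside its range is refused whole. "grip" is the opening, from 0 (shut) to 1 (fully open), set as the call begins (left out, the last holds). The fingers move at their own pace and stop on an object; "force" is the grip in N (left out, the last holds). Time passes only in rows, so rows that repeat a pose let the fingers close. It gives the time, the measured TCP pose, the force, the opening and the grip force at its end, in the units of the state.
- env.observe(): the state, without advancing time (a new reading comes with each control period).
- env.get_image(name): name is "side" or "top" or "wrist"; returns the picture (384x512x3 uint8, red, green, blue); there is no depth.
- env.camera_params(name): a dict with "intrinsics" (3x3 intrinsics, pixels), "dist" ([k1, k2, p1, p2, k3] as OpenCV has them; the pictures are not rectified), "position" and "attitude" of the camera in the world. Camera axes: x right, y up, looking along -z (the intrinsics and any distortion apply to the point x, -y, -z); pixel columns grow to the right and rows downward; lengths in m; the calibration is good to about 2 mm. A picture is of the moment at which its call begins: read the wrist's pose just before it. camera_params takes no time and is no camera call; for the wrist camera it gives the pose at the moment of the call.
- env.job_done(): hands the job in; it is judged then, once.
Trained networks look in the newest picture that a camera, given by its name, has taken for a name from the list of things; names that differ only in an ending like _2 or _b are one class to them, and where a whole thing is asked for, a point or a joint stands for the part that bears it (a point fixed in the world has none). Each returns a list of dicts, best first, with "score" (0 to 1); they miss things now and then, are a little off and sometimes report something else, mostly with a low value. They report only what shows in the picture. A call takes as long as a camera call.
- env.recognise(camera, label): "centre" ([column, row] in pixels, amid what is visible of it).
- env.masks_of(camera, label): "mask" (384x512 bool, what is visible of it) and "centre" ([column, row] in pixels, amid what is visible of it).
- env.mark_of(camera, label): "centre" ([column, row] in pixels: a listed point, or the origin of a listed thing).
The state is a dict: "time_s": time; "joint_positions": joint angles; "qvel": joint speeds; "joint_efforts": joint torques, N m; "ee_pos": TCP position; "ee_rot": TCP orientation; "ft_force": force on the tool from outside, world axes, zero at the start; "wrist_torque": the same for the moment, N m; "opening": finger opening in m; "finger_force": force on a finger pad.
Only numpy, scipy, OpenCV 4.12 (cv2) and the standard library are available. Lean on these libraries where they do the work, as an engineer would, in place of code of your own. Each camera call takes 0.05 s, during which the arm holds its last target. There are 200 camera calls.

TASK

Tighten the retaining rings of all three sight-glass housings: with the two-pin spanner's pins in a ring's two holes, turn the ring clockwise until it is fully home against its stop. Dust covers may still lie on some of the housings; take these off first. In the end every dust cover and the spanner hang by their eyes from hooks of the rack. Turn the rings only with the spanner, never push on rings or housings with the gripper, and leave the other things on the bench alone.

Things in the scene. Friction and masses are not known exactly. Their poses are not given: they have to be found in the camera images.
- housing_1: Square grey block bolted to the bench, 100 x 100 x 46 mm, with a round bore 66 mm wide in its top over a sight glass; four flat screw heads at its corners. Origin: centre of its underside, z up; top face at 46 mm.
- ring_1_mid (a point): Centre of the top face of the bare steel retaining ring in the bore of housing_1; the frame turns with the ring, z up. Ring: 65 mm outside, 30 mm inside, 10 mm thick, its top 6 mm below the housing's top face. Two round through holes, 10.5 mm wide, lie on the ring's y axis at y = +23 and -23 mm.
- ring_1 (a joint): Turn of the ring in rad: it grows as the ring is turned clockwise seen from above, and stops hard at 1.5 (tight, fully home). Starts 0.1 to 0.6. Light friction (about 0.12 N m); stays where it is left.
- housing_2: Square grey block bolted to the bench, 100 x 100 x 46 mm, with a round bore 66 mm wide in its top over a sight glass; four flat screw heads at its corners. Origin: centre of its underside, z up; top face at 46 mm.
- ring_2_mid (a point): Centre of the top face of the bare steel retaining ring in the bore of housing_2; the frame turns with the ring, z up. Ring: 65 mm outside, 30 mm inside, 10 mm thick, its top 6 mm below the housing's top face. Two round through holes, 10.5 mm wide, lie on the ring's y axis at y = +23 and -23 mm.
- ring_2 (a joint): Turn of the ring in rad: it grows as the ring is turned clockwise seen from above, and stops hard at 1.5 (tight, fully home). Starts 0.1 to 0.6. Light friction (about 0.12 N m); stays where it is left.
- housing_3: Square grey block bolted to the bench, 100 x 100 x 46 mm, with a round bore 66 mm wide in its top over a sight glass; four flat screw heads at its corners. Origin: centre of its underside, z up; top face at 46 mm.
- ring_3_mid (a point): Centre of the top face of the bare steel retaining ring in the bore of housing_3; the frame turns with the ring, z up. Ring: 65 mm outside, 30 mm inside, 10 mm thick, its top 6 mm below the housing's top face. Two round through holes, 10.5 mm wide, lie on the ring's y axis at y = +23 and -23 mm.
- ring_3 (a joint): Turn of the ring in rad: it grows as the ring is turned clockwise seen from above, and stops hard at 1.5 (tight, fully home). Starts 0.1 to 0.6. Light friction (about 0.12 N m); stays where it is left.
- spanner: Steel two-pin spanner, loose, 200 g. Foot: a bar 16 x 56 x 12 mm along y; origin at the centre of the bar's underside, z up. Two round pins, 7.4 mm thick, tapered ends, stick 9 mm down from it at y = +-23 mm. Handle: see spanner_eye; 101 mm tall above the origin. Starts pins down in two 12 mm deep holes of a fixed wooden dock block 50 x 90 x 30 mm. Same after half a turn.
- cover_1: Loose dust cover, 150 g, perhaps absent; if present it lies on top of housing_1 at the start, hiding ring_1. A flat grey disc 76 mm across and 12 mm thick; origin: centre of the disc's underside, z up. Handle: see cover_1_eye; 101 mm tall over all.
- cover_1_eye (a point): Middle of the underside of the top bar of the cover's handle (57 mm above its origin), axes as the cover's. Its handle: two 8 mm upright bars at y = +-24 mm, joined on top by an 8 mm bar along y, frame an opening 40 mm wide and 45 mm tall that looks along x. On it stands a black finger tab, 26 (x) x 14 (y) x 36 mm tall, whose underside is 8 mm and top 44 mm above this point.
- cover_2: Loose dust cover, 150 g, perhaps absent; if present it lies on top of housing_2 at the start, hiding ring_2. A flat grey disc 76 mm across and 12 mm thick; origin: centre of the disc's underside, z up. Handle: see cover_2_eye; 101 mm tall over all.
- cover_2_eye (a point): Middle of the underside of the top bar of the cover's handle (57 mm above its origin), axes as the cover's. Its handle: two 8 mm upright bars at y = +-24 mm, joined on top by an 8 mm bar along y, frame an opening 40 mm wide and 45 mm tall that looks along x. On it stands a black finger tab, 26 (x) x 14 (y) x 36 mm tall, whose underside is 8 mm and top 44 mm above this point.
- cover_3: Loose dust cover, 150 g, perhaps absent; if present it lies on top of housing_3 at the start, hiding ring_3. A flat grey disc 76 mm across and 12 mm thick; origin: centre of the disc's underside, z up. Handle: see cover_3_eye; 101 mm tall over all.
- cover_3_eye (a point): Middle of the underside of the top bar of the cover's handle (57 mm above its origin), axes as the cover's. Its handle: two 8 mm upright bars at y = +-24 mm, joined on top by an 8 mm bar along y, frame an opening 40 mm wide and 45 mm tall that looks along x. On it stands a black finger tab, 26 (x) x 14 (y) x 36 mm tall, whose underside is 8 mm and top 44 mm above this point.
- spanner_eye (a point): Middle of the underside of the top bar of the spanner's handle (57 mm above its origin), axes as the spanner's. Its handle: two 8 mm upright bars at y = +-24 mm, joined on top by an 8 mm bar along y, frame an opening 40 mm wide and 45 mm tall that looks along x. On it stands a black finger tab, 26 (x) x 14 (y) x 36 mm tall, whose underside is 8 mm and top 44 mm above this point.
- rack: Fixed stand for hanging things: wooden base 65 x 350 x 12 mm, two posts and a 12 mm thick steel crossbar along its y axis, its middle 166 mm above the origin (on the bench). Four hooks stick out from the crossbar along its -x axis at y = -138, -46, +46 and +138 mm. Nothing stands above the hooks.
- hook_1 (a point): Seat of hook 1 (1 at the rack's -y end): the point on top of its level part, 58 mm out from the crossbar's middle; z up, -x along the hook to its tip. Hook: 8 mm round bar, level to 72 mm out with its top 170 mm above the bench, then rising to its tip 84 mm out, top of the tip 186 mm above the bench.
- hook_2 (a point): Seat of hook 2 (1 at the rack's -y end): the point on top of its level part, 58 mm out from the crossbar's middle; z up, -x along the hook to its tip. Hook: 8 mm round bar, level to 72 mm out with its top 170 mm above the bench, then rising to its tip 84 mm out, top of the tip 186 mm above the bench.
- hook_3 (a point): Seat of hook 3 (1 at the rack's -y end): the point on top of its level part, 58 mm out from the crossbar's middle; z up, -x along the hook to its tip. Hook: 8 mm round bar, level to 72 mm out with its top 170 mm above the bench, then rising to its tip 84 mm out, top of the tip 186 mm above the bench.
- hook_4 (a point): Seat of hook 4 (1 at the rack's -y end): the point on top of its level part, 58 mm out from the crossbar's middle; z up, -x along the hook to its tip. Hook: 8 mm round bar, level to 72 mm out with its top 170 mm above the bench, then rising to its tip 84 mm out, top of the tip 186 mm above the bench.
- screwdriver_yellow: Screwdriver lying on the bench, 173 mm long, 24 mm thick; a bystander. Origin under its centre.
- wrench_10: Small steel wrench with a ring end, lying on the bench, 143 x 24 x 5 mm; a bystander. Origin under its centre.

How it is judged:
At the end, for the whole second after the job is handed in: All three rings are turned to within 0.08 rad of their stop (joint over 1.42). Spanner and every cover present hang at rest on the rack: eye anywhere along a hook (under 30 mm to its side, under 20 mm above or below its seat), resting on the rack, within 0.6 rad of upright (value of joint each of ring_1, ring_2, ring_3 above 1.42 rad and ((x of spanner_eye in the frame of hook_1 between -0.03 and 0.056 m and y of spanner_eye in the frame of hook_1 between -0.03 and 0.03 m and z of spanner_eye in the frame of hook_1 between -0.02 and 0.02 m) or (x of spanner_eye in the frame of hook_2 between -0.03 and 0.056 m and y of spanner_eye in the frame of hook_2 between -0.03 and 0.03 m and z of spanner_eye in the frame of hook_2 between -0.02 and 0.02 m) or (x of spanner_eye in the frame of hook_3 between -0.03 and 0.056 m and y of spanner_eye in the frame of hook_3 between -0.03 and 0.03 m and z of spanner_eye in the frame of hook_3 between -0.02 and 0.02 m) or (x of spanner_eye in the frame of hook_4 between -0.03 and 0.056 m and y of spanner_eye in the frame of hook_4 between -0.03 and 0.03 m and z of spanner_eye in the frame of hook_4 between -0.02 and 0.02 m)) and contact force between each of spanner, cover_1, cover_2, cover_3 and rack above 0.3 N and angle between each of spanner, cover_1, cover_2, cover_3's own z axis and vertical below 0.6 rad and linear speed of each of spanner, cover_1, cover_2, cover_3 below 0.03 m/s and ((x of cover_1_eye in the frame of hook_1 between -0.03 and 0.056 m and y of cover_1_eye in the frame of hook_1 between -0.03 and 0.03 m and z of cover_1_eye in the frame of hook_1 between -0.02 and 0.02 m) or (x of cover_1_eye in the frame of hook_2 between -0.03 and 0.056 m and y of cover_1_eye in the frame of hook_2 between -0.03 and 0.03 m and z of cover_1_eye in the frame of hook_2 between -0.02 and 0.02 m) or (x of cover_1_eye in the frame of hook_3 between -0.03 and 0.056 m and y of cover_1_eye in the frame of hook_3 between -0.03 and 0.03 m and z of cover_1_eye in the frame of hook_3 between -0.02 and 0.02 m) or (x of cover_1_eye in the frame of hook_4 between -0.03 and 0.056 m and y of cover_1_eye in the frame of hook_4 between -0.03 and 0.03 m and z of cover_1_eye in the frame of hook_4 between -0.02 and 0.02 m)) and ((x of cover_2_eye in the frame of hook_1 between -0.03 and 0.056 m and y of cover_2_eye in the frame of hook_1 between -0.03 and 0.03 m and z of cover_2_eye in the frame of hook_1 between -0.02 and 0.02 m) or (x of cover_2_eye in the frame of hook_2 between -0.03 and 0.056 m and y of cover_2_eye in the frame of hook_2 between -0.03 and 0.03 m and z of cover_2_eye in the frame of hook_2 between -0.02 and 0.02 m) or (x of cover_2_eye in the frame of hook_3 between -0.03 and 0.056 m and y of cover_2_eye in the frame of hook_3 between -0.03 and 0.03 m and z of cover_2_eye in the frame of hook_3 between -0.02 and 0.02 m) or (x of cover_2_eye in the frame of hook_4 between -0.03 and 0.056 m and y of cover_2_eye in the frame of hook_4 between -0.03 and 0.03 m and z of cover_2_eye in the frame of hook_4 between -0.02 and 0.02 m)) and ((x of cover_3_eye in the frame of hook_1 between -0.03 and 0.056 m and y of cover_3_eye in the frame of hook_1 between -0.03 and 0.03 m and z of cover_3_eye in the frame of hook_1 between -0.02 and 0.02 m) or (x of cover_3_eye in the frame of hook_2 between -0.03 and 0.056 m and y of cover_3_eye in the frame of hook_2 between -0.03 and 0.03 m and z of cover_3_eye in the frame of hook_2 between -0.02 and 0.02 m) or (x of cover_3_eye in the frame of hook_3 between -0.03 and 0.056 m and y of cover_3_eye in the frame of hook_3 between -0.03 and 0.03 m and z of cover_3_eye in the frame of hook_3 between -0.02 and 0.02 m) or (x of cover_3_eye in the frame of hook_4 between -0.03 and 0.056 m and y of cover_3_eye in the frame of hook_4 between -0.03 and 0.03 m and z of cover_3_eye in the frame of hook_4 between -0.02 and 0.02 m))); the robot touches nothing.
It fails at once if The gripper's fingers push on housing or ring 1 (over 5 N) (contact force between the fingers and housing_1 above 5 N).
It fails at once if The gripper's fingers push on housing or ring 2 (over 5 N) (contact force between the fingers and housing_2 above 5 N).
It fails at once if The gripper's fingers push on housing or ring 3 (over 5 N) (contact force between the fingers and housing_3 above 5 N).
It fails at once if The screwdriver_yellow is moved more than 3 cm (distance of screwdriver_yellow from where it was at the start of the episode above 0.03 m).
It fails at once if The wrench_10 is moved more than 3 cm (distance of wrench_10 from where it was at the start of the episode above 0.03 m).
Of cover_1, cover_2, cover_3 only 2 to 3 are there at a start; the rules pass over those that are not, and their reading is None.
At some moment in a run one of cover_1, cover_2, cover_3 may be knocked a few centimetres aside while the robot is not near it.
It also fails if it takes over 208 s, if anything falls off the work surface, if the arm or the gripper's body presses on something with over 40 N, if the wrist force passes 120 N, or if a joint passes its speed limit or range.

## Working session

There is one attempt and no reset: what is moved stays moved. The work goes in short steps, Python scripts to look and compute and a tool call to move; the robot and the scene stay as the last step left them, time stands still between calls to the robot, and variables do not carry over. Pictures are saved under pics/ and viewed, at most 14 in all, crops included, and the job is handed in when it is done.

Besides the shell and the picture viewer there is one more tool, called after "Request:" in YAML: its name, and indented under it one key for each argument. carry_out: Moves the arm, as the interface text tells. Its arguments: {"type":"object","properties":{"motion":{"type":"array"},"grip":{"type":"number"},"force":{"type":"number"}},"required":["motion"]}

```bash
mkdir -p pics
cat > h.py <<'E'
from station import env
import numpy as np, cv2
np.set_printoptions(precision=4,suppress=True)
def cam(n):
    p=env.camera_params(n);return np.array(p['intrinsics']),np.array(p['dist']),np.array(p['position']),np.array(p['attitude'])
def ray(n,px,p=None):
    K,d,c,R=p or cam(n)
    u=cv2.undistortPoints(np.array([[px]],float),K,d)[0,0]
    v=R@np.array([u[0],-u[1],-1]);return c,v
def at(n,px,z,p=None):
    c,v=ray(n,px,p);return c+v*(z-c[2])/v[2]
def proj(n,P,p=None):
    K,d,c,R=p or cam(n)
    q=(np.atleast_2d(P)-c)@R*[1,-1,-1]
    return cv2.projectPoints(q,np.zeros(3),np.zeros(3),K,d)[0][:,0]
def snap(n,name,box=None,s=1):
    im=env.get_image(n)[:,:,::-1]
    o=im if box is None else im[box[1]:box[3],box[0]:box[2]]
    cv2.imwrite('pics/'+name,cv2.resize(o,None,fx=s,fy=s,interpolation=cv2.INTER_CUBIC));return im
E
python3 - <<'E'
from h import *
a=snap('top','t0.png',s=1.5);
for L,z in [('housing_1',0),('cover_1_eye',.103),('ring_1_mid',.04),('spanner_eye',.087-.0+.0),('hook_1',.17),('rack',0),('screwdriver_yellow',0),('wrench_10',0)]:
    for r in env.mark_of('top',L): print(L,round(r['score'],2),np.array(r['centre']),at('top',r['centre'],z))
b=snap('side','s0.png',s=1.5)
for L in ['housing_1','cover_1_eye','ring_1_mid','spanner_eye','hook_1']:
    for r in env.mark_of('side',L): print('side',L,round(r['score'],2),np.array(r['centre']))
for n in ['top','side','wrist']: print(n,*cam(n))
print(env.grip_point_offset,env.observe())
E
```

```text
housing_1 0.7 [222.6 222.5] [0.4607 0.1226 0.    ]
housing_1 0.7 [341.9 190.7] [ 0.5622 -0.225   0.    ]
housing_1 0.63 [175.6 227.3] [0.443  0.2604 0.    ]
housing_1 0.62 [238.2 153.8] [0.6636 0.0825 0.    ]
housing_1 0.57 [204.  153.7] [0.6616 0.1835 0.    ]
cover_1_eye 0.83 [218.7 224.4] [0.4574 0.1238 0.103 ]
ring_1_mid 0.43 [347.3 188.6] [ 0.5663 -0.2334  0.04  ]
spanner_eye 0.49 [269.5 224. ] [ 0.4615 -0.0132  0.087 ]
hook_1 0.9 [275.6 157.1] [ 0.6345 -0.0235  0.17  ]
hook_1 0.79 [206.1 154.9] [0.6359 0.1548 0.17  ]
hook_1 0.74 [172.9 150.6] [0.6453 0.2411 0.17  ]
hook_1 0.71 [238.7 152.8] [0.6433 0.0713 0.17  ]
rack 0.88 [226.4 144.7] [0.6898 0.1181 0.    ]
screwdriver_yellow 0.73 [233.8 182.5] [0.5786 0.0931 0.    ]
wrench_10 0.44 [296.6 202.1] [ 0.5256 -0.0922  0.    ]
wrench_10 0.44 [350.5 186.1] [ 0.5764 -0.2503  0.    ]
side housing_1 0.97 [217.5 175.4]
side housing_1 0.95 [260.9 307. ]
side housing_1 0.68 [219.  203.1]
side cover_1_eye 0.87 [215.3 175.8]
side ring_1_mid 0.74 [260.4 267.5]
side ring_1_mid 0.61 [219.6 191.9]
side ring_1_mid 0.45 [217.6 173.7]
side spanner_
[... 741 characters left out ...]
     0.     0.    ] [ 0.2197 -0.5374  0.3739] [[ 0.2498  0.9228  0.2932]
 [-0.9683  0.2376  0.0771]
 [ 0.0015 -0.3032  0.9529]]
0.0187 {'time_s': 0.75, 'joint_positions': array([-1.5271,  0.1584,  1.597 ,  0.    ,  1.3862, -0.2101]), 'qvel': array([-0.0005,  0.0008, -0.0008,  0.0003,  0.0002, -0.0009]), 'joint_efforts': array([ -0.0005, -39.5954, -33.1668,  -0.0003,   0.0005,   0.    ]), 'ee_pos': array([ 0.1443, -0.5566,  0.2313]), 'ee_rot': array([[ 0.968,  0.251,  0.   ],
       [ 0.251, -0.968, -0.   ],
       [ 0.   ,  0.   , -1.   ]]), 'ft_force': array([-0.5635,  0.3261,  0.1184]), 'wrist_torque': array([ 0.0038,  0.0419, -0.043 ]), 'finger_force': 0.0, 'opening': 0.08528989791891965}
```

View pics/t0.png

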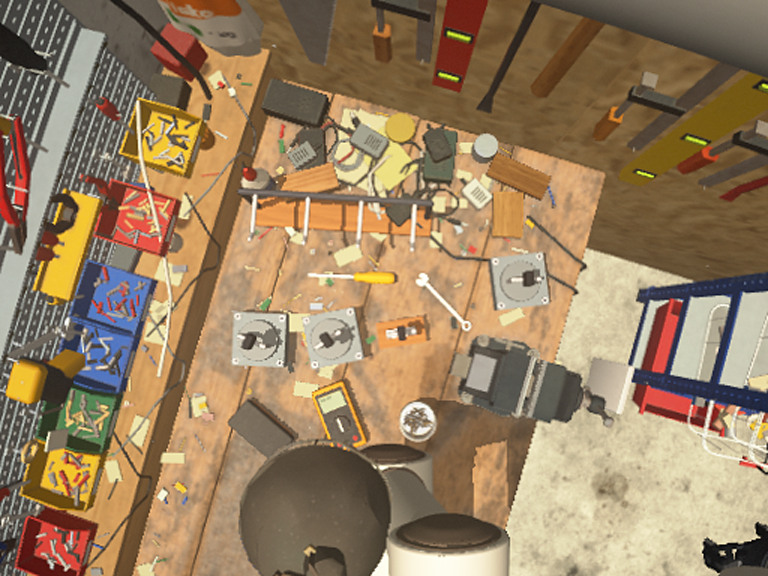

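View pics/s0.png

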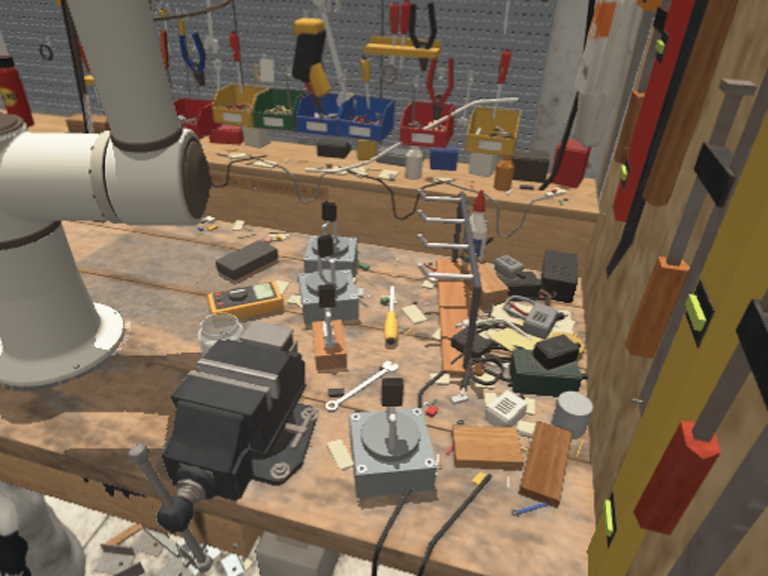

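Top picture: covers at about (173,226), (221,226) and (347,186), spanner in the orange dock at (269,221), hooks at row 155, columns 173–276. All three covers are present. The side view shows the vise at (160,280), which I need to stay clear of. I'll move over the far-right cover first.

Request:
carry_out:
  motion:
    - [[0.431, -0.229, -0.09], [0, 0, -1.45]]
    - [[0.431, -0.229, -0.09], [0, 0, -1.45]]
    - [[0.431, -0.229, -0.09], [0, 0, -1.45]]
    - [[0.431, -0.229, -0.09], [0, 0, -1.45]]
    - [[0.431, -0.229, -0.09], [0, 0, -1.45]]
    - [[0.431, -0.229, -0.09], [0, 0, -1.45]]
    - [[0.431, -0.229, -0.09], [0, 0, -1.45]]
    - [[0.431, -0.229, -0.09], [0, 0, -1.45]]
    - [[0.431, -0.229, -0.09], [0, 0, -1.45]]
    - [[0.431, -0.229, -0.09], [0, 0, -1.45]]

```text
time_s: 1.75
ee_pos: [0.5055, -0.2248, 0.322]
ee_rot: [[-0.138, 0.99, 0.001], [0.99, 0.138, -0.0], [-0.0, 0.001, -1.0]]
ft_force: [0.1, -1.0, -0.2]
opening: 0.0855
finger_force: 0.0
```

Request:
carry_out:
  motion:
    - [[0, 0, 0], [0, 0, -1.438]]
    - [[0, 0, 0], [0, 0, -1.438]]
    - [[0, 0, 0], [0, 0, -1.438]]
    - [[0, 0, 0], [0, 0, -1.438]]
    - [[0, 0, 0], [0, 0, -1.438]]
    - [[0, 0, 0], [0, 0, -1.438]]
    - [[0, 0, 0], [0, 0, -1.438]]
    - [[0, 0, 0], [0, 0, -1.438]]
    - [[0, 0, 0], [0, 0, -1.438]]
    - [[0, 0, 0], [0, 0, -1.438]]

```text
time_s: 2.75
ee_pos: [0.504, -0.2267, 0.3213]
ee_rot: [[-1.0, -0.005, 0.0], [-0.005, 1.0, -0.0], [-0.0, -0.0, -1.0]]
ft_force: [0.5, 0.8, -0.2]
opening: 0.0851
finger_force: 0.0
```

Run:
```python
from h import *
p=cam('wrist');a=snap('wrist','w1.png',s=1.5)
for L,z in [('housing_1',0),('cover_1',.046),('cover_1_eye',.103),('hook_1',.17)]:
    for r in env.mark_of('wrist',L): print(L,round(r['score'],2),np.array(r['centre']),at('wrist',r['centre'],z,p))
print(p[2],p[3],env.observe()['joint_positions'])
```

```text
housing_1 0.92 [504.5 104.9] [0.454  0.1244 0.    ]
cover_1 0.89 [256.6 189.5] [ 0.5674 -0.2285  0.046 ]
hook_1 0.85 [446.4 285.5] [ 0.6351 -0.0208  0.17  ]
hook_1 0.19 [462.6 181.8] [ 0.5168 -0.0269  0.17  ]
[ 0.4268 -0.2274  0.4639] [[-0.0039 -0.9529 -0.3031]
 [ 1.     -0.0041  0.0002]
 [-0.0015 -0.3031  0.953 ]] [-0.6413  0.0552  1.5323  0.      1.554  -2.2105]
```

View pics/w1.png

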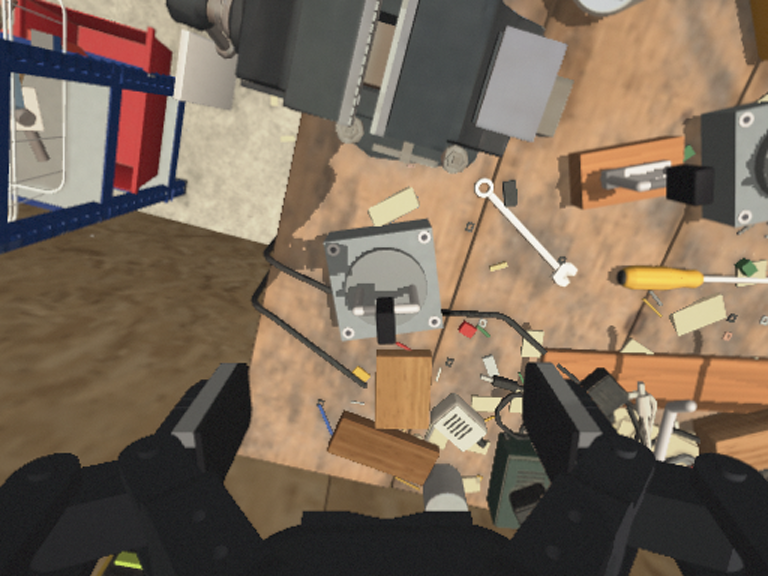

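Cover C is at about (257,190), with its handle bar nearly along world y and tilted slightly. The spanner dock is at (430,115). I'll fit a silhouette model to the masks to get x, y and yaw.

```bash
cat >> h.py <<'E'
from scipy.optimize import minimize
def box(x0,x1,y0,y1,z0,z1): return np.array([[x,y,z] for x in(x0,x1) for y in(y0,y1) for z in(z0,z1)])
def cyl(r,z0,z1,y=0): 
    t=np.linspace(0,2*np.pi,32,endpoint=False);return np.vstack([np.c_[r*np.cos(t),y+r*np.sin(t),0*t+z] for z in(z0,z1)])
HND=[box(-.004,.004,-.028,-.020,.01,.065),box(-.004,.004,.020,.028,.01,.065),box(-.004,.004,-.028,.028,.057,.065),box(-.013,.013,-.007,.007,.065,.101)]
COVER=HND+[cyl(.038,0,.012)]; SPAN=HND+[box(-.008,.008,-.028,.028,0,.012)]
def T(P,x,y,z,a,tilt=0):
    c,s=np.cos(a),np.sin(a);return P@np.array([[c,-s,0],[s,c,0],[0,0,1]]).T+[x,y,z]
def render(parts,pose,p,S=2):
    im=np.zeros((384*S,512*S),np.uint8)
    for P in parts:
        h=cv2.convexHull(np.float32(proj('',T(P,*pose),p)*S+S/2));cv2.fillConvexPoly(im,np.int32(h*16),1,shift=4)
    return im
def fit(parts,mask,p,z,x0,y0,yaws):
    S=2;m=cv2.resize(mask.astype(np.uint8),None,fx=S,fy=S,interpolation=cv2.INTER_NEAREST)
    def f(q):
        r=render(parts,(q[0],q[1],z,q[2]/10),p,S);return -(r&m).sum()/max(1,(r|m).sum())
    best=None
    for a in yaws:
        q0=np.array([x0,y0,a*10]);s=np.vstack([q0,q0+[.006,0,0],q0+[0,.006,0],q0+[0,0,2]])
        o=minimize(f,q0,method='Nelder-Mead',options=dict(initial_simplex=s,xatol=1e-4,fatol=1e-5,maxiter=120))
        if best is None or o.fun<best.fun: best=o
    return best.x/[1,1,10],-best.fun
YW=[-1.2,-.7,-.2,.3,.8,1.3]
E
python3 - <<'E'
from h import *
p=cam('wrist');env.get_image('wrist')
for r in env.masks_of('wrist','cover_1'):
    c=at('',r['centre'],.06,p); print(r['score'],r['centre'],r['mask'].sum())
    if r['score']>.5: print(fit(COVER,r['mask'],p,.046,c[0],c[1],YW))
E
```

```text
0.91 [257.0, 192.3] 2389
(array([ 0.5794, -0.1497, -3.1111]), np.float64(-0.0))
0.49 [507.7, 109.9] 238h.py:36: RuntimeWarning: overflow encountered in scalar negative
  r=render(parts,(q[0],q[1],z,q[2]/10),p,S);return -(r&m).sum()/max(1,(r|m).sum())
```

```bash
sed -i 's/return -(r&m).sum()\/max/return -float((r\&m).sum())\/max/' h.py
cat >> h.py <<'E'
HOUS=[box(-.05,.05,-.05,.05,0,.046)]
E
python3 - <<'E'
from h import *
p=cam('wrist');env.get_image('wrist')
r=env.masks_of('wrist','cover_1')[0]
c=at('',r['centre'],.06,p);print(fit(COVER,r['mask'],p,.046,c[0],c[1],YW))
for r in env.masks_of('wrist','spanner')[:1]:
    c=at('',r['centre'],.06,p);print(r['score'],r['centre'],fit(SPAN,r['mask'],p,.03,c[0],c[1],YW))
E
```

```text
(array([ 0.5677, -0.2283,  0.0052]), np.float64(0.962348809988295))
0.92 [445.3, 119.8] (array([ 0.4662, -0.0068,  0.1316]), np.float64(0.9090358710458605))
```

Request:
carry_out:
  motion:
    - [[-0.03, -0.001, 0.03], [0, 0, -0.03]]
    - [[-0.064, -0.002, 0.06], [0, 0, -0.03]]
    - [[-0.064, -0.002, 0.1], [0, 0, -0.03]]
    - [[-0.064, -0.002, 0.14], [0, 0, -0.03]]
    - [[-0.064, -0.002, 0.175], [0, 0, -0.03]]
    - [[-0.064, -0.002, 0.195], [0, 0, -0.03]]
    - [[-0.064, -0.002, 0.205], [0, 0, -0.03]]
    - [[-0.064, -0.002, 0.205], [0, 0, -0.03]]
    - [[-0.064, -0.002, 0.205], [0, 0, -0.03]]
  grip: 0.7

```text
time_s: 4.15
ee_pos: [0.5689, -0.2292, 0.1177]
ee_rot: [[-1.0, -0.03, 0.002], [-0.03, 1.0, -0.001], [-0.002, -0.001, -1.0]]
ft_force: [0.1, 0.1, -0.3]
opening: 0.0598
finger_force: 0.0
```

Request:
carry_out:
  motion:
    - [[0, 0, 0], [0, 0, 0]]
    - [[0, 0, 0], [0, 0, 0]]
    - [[0, 0, 0], [0, 0, 0]]
    - [[0, 0, 0], [0, 0, 0]]
    - [[0, 0, 0], [0, 0, 0]]
    - [[0, 0, 0], [0, 0, 0]]
    - [[0, 0, 0], [0, 0, 0]]
    - [[0, 0, 0], [0, 0, 0]]
  grip: 0
  force: 60

```text
time_s: 4.95
ee_pos: [0.5685, -0.2288, 0.117]
ee_rot: [[-1.0, -0.03, 0.001], [-0.03, 1.0, -0.0], [-0.001, -0.0, -1.0]]
ft_force: [0.1, 2.2, 5.7]
opening: 0.0131
finger_force: 60.7
```

Request:
carry_out:
  motion:
    - [[0, 0, -0.02], [0, 0, 0]]
    - [[0, 0, -0.05], [0, 0, 0]]
    - [[0, 0, -0.09], [0, 0, 0]]
    - [[0.01, 0.03, -0.12], [0, 0, 0.02]]
    - [[0.02, 0.07, -0.143], [0, 0, 0.04]]
    - [[0.03, 0.11, -0.143], [0, 0, 0.07]]
    - [[0.04, 0.15, -0.143], [0, 0, 0.07]]
    - [[0.05, 0.185, -0.143], [0, 0, 0.07]]
    - [[0.052, 0.203, -0.143], [0, 0, 0.07]]
    - [[0.052, 0.209, -0.143], [0, 0, 0.07]]

```text
time_s: 5.95
ee_pos: [0.5087, -0.0196, 0.2584]
ee_rot: [[-0.999, 0.038, -0.002], [0.038, 0.999, 0.001], [0.002, 0.0, -1.0]]
ft_force: [0.1, -0.4, -0.9]
opening: 0.0128
finger_force: 59.7
```

Request:
carry_out:
  motion:
    - [[0, 0, 0], [0, 0, 0]]
    - [[0, 0, 0], [0, 0, 0]]

```text
time_s: 6.15
ee_pos: [0.5098, -0.0223, 0.2589]
ee_rot: [[-0.999, 0.04, -0.001], [0.04, 0.999, -0.0], [0.001, -0.0, -1.0]]
ft_force: [-0.2, -0.2, -1.3]
opening: 0.0134
finger_force: 59.7
```

Run:
```python
from h import *
p=cam('wrist');a=snap('wrist','w2.png',s=1.3)
for L,z in [('hook_1',.17),('ring_1_mid',.04),('cover_1_eye',.103)]:
    for r in env.mark_of('wrist',L): print(L,round(r['score'],2),np.array(r['centre']),at('wrist',r['centre'],z,p))
env.get_image('top')
for r in env.mark_of('top','ring_1_mid'): print('ring',round(r['score'],2),at('top',r['centre'],.04))
for r in env.mark_of('top','hook_1'): print('hook',round(r['score'],2),at('top',r['centre'],.17))
print(env.observe()['ee_pos'],env.observe()['opening'])
```

```text
hook_1 0.89 [364.4 318.5] [0.6359 0.0676 0.17  ]
hook_1 0.75 [263.6 321.9] [ 0.6363 -0.0227  0.17  ]
cover_1_eye 0.92 [417.2  97.5] [0.4501 0.1259 0.103 ]
cover_1_eye 0.5 [267.  115.8] [ 0.4605 -0.012   0.103 ]
hook 0.97 [0.6357 0.0651 0.17  ]
hook 0.83 [0.6537 0.2503 0.17  ]
hook 0.66 [0.6438 0.1525 0.17  ]
hook 0.59 [ 0.6312 -0.0282  0.17  ]
[ 0.5098 -0.0218  0.2592] 0.012866006816102742
```

View pics/w2.png

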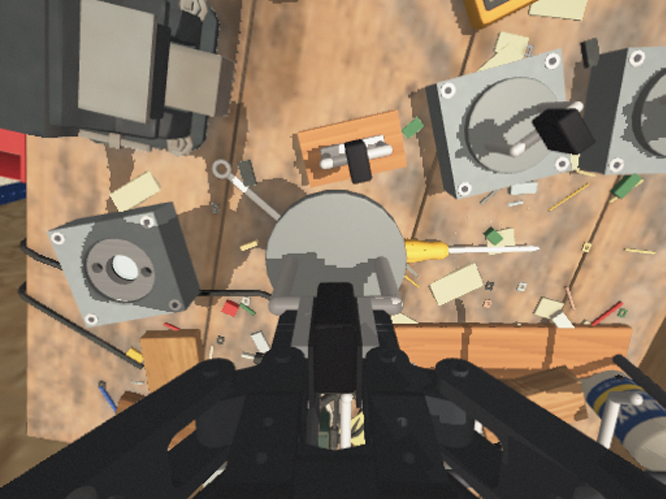

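The cover is held firmly and the hook tip is straight ahead at about (347,405). Ring C is exposed at (122,267) with both holes visible. Now hanging the cover.

Request:
carry_out:
  motion:
    - [[0, 0, 0.025], [0, 0, 0]]
    - [[0, 0.001, 0.047], [0, 0, 0]]
    - [[-0.015, 0.002, 0.049], [0, 0, 0]]
    - [[-0.04, 0.003, 0.049], [0, 0, 0]]
    - [[-0.07, 0.004, 0.049], [0, 0, 0]]
    - [[-0.1, 0.005, 0.049], [0, 0, 0]]
    - [[-0.122, 0.005, 0.049], [0, 0, 0]]
    - [[-0.131, 0.005, 0.049], [0, 0, 0]]
    - [[-0.131, 0.005, 0.049], [0, 0, 0]]

```text
time_s: 7.4
ee_pos: [0.6413, -0.0218, 0.2099]
ee_rot: [[-0.999, 0.04, -0.001], [0.04, 0.999, 0.0], [0.001, 0.0, -1.0]]
ft_force: [-0.2, -0.4, -0.8]
opening: 0.0133
finger_force: 59.6
```

Request:
carry_out:
  motion:
    - [[0, 0, 0.012], [0, 0, 0]]
    - [[0, 0, 0.02], [0, 0, 0]]
    - [[0, 0, 0.025], [0, 0, 0]]
    - [[0, 0, 0.025], [0, 0, 0]]

```text
time_s: 7.8
ee_pos: [0.6398, -0.0214, 0.1843]
ee_rot: [[-0.999, 0.04, -0.002], [0.04, 0.999, 0.0], [0.002, 0.0, -1.0]]
ft_force: [-0.5, -0.3, -1.4]
opening: 0.0133
finger_force: 59.9
```

Request:
carry_out:
  motion:
    - [[0, 0, 0.002], [0, 0, 0]]
    - [[0, 0, 0.003], [0, 0, 0]]
    - [[0, 0, 0.003], [0, 0, 0]]

```text
time_s: 8.1
ee_pos: [0.641, -0.0216, 0.1834]
ee_rot: [[-0.999, 0.04, 0.001], [0.04, 0.999, -0.0], [-0.001, -0.0, -1.0]]
ft_force: [-2.8, 0.4, 4.9]
opening: 0.0131
finger_force: 60.5
```

Request:
carry_out:
  motion:
    - [[0, 0, 0], [0, 0, 0]]
    - [[0, 0, 0], [0, 0, 0]]
    - [[0, 0, 0], [0, 0, 0]]
    - [[0, 0, 0], [0, 0, 0]]
    - [[0, 0, 0], [0, 0, 0]]
    - [[0, 0, -0.02], [0, 0, 0]]
    - [[0, 0, -0.06], [0, 0, 0]]
    - [[0, 0, -0.1], [0, 0, 0]]
    - [[0.04, 0, -0.12], [0, 0, 0]]
    - [[0.08, 0, -0.13], [0, 0, 0]]
  grip: 0.45

```text
time_s: 9.1
ee_pos: [0.5614, -0.0187, 0.315]
ee_rot: [[-0.999, 0.04, 0.004], [0.04, 0.999, -0.001], [-0.004, -0.001, -1.0]]
ft_force: [0.4, -0.6, 0.7]
opening: 0.0383
finger_force: 0.0
```

Request:
carry_out:
  motion:
    - [[0.04, 0.05, 0], [0, 0, -0.04]]
    - [[0.08, 0.1, 0], [0, 0, -0.04]]
    - [[0.1, 0.145, 0], [0, 0, -0.04]]
    - [[0.12, 0.175, 0], [0, 0, -0.04]]
    - [[0.12, 0.175, 0], [0, 0, -0.04]]
    - [[0.12, 0.175, 0], [0, 0, -0.04]]
  grip: 0.7

```text
time_s: 9.7
ee_pos: [0.4473, 0.1625, 0.3126]
ee_rot: [[-1.0, -0.004, 0.001], [-0.004, 1.0, -0.0], [-0.001, -0.0, -1.0]]
ft_force: [-0.0, -0.5, 0.0]
opening: 0.0599
finger_force: 0.0
```

Run:
```python
from h import *
p=cam('wrist');a=snap('wrist','w3.png',s=1.3)
for r in env.masks_of('wrist','cover_1'):
    c=at('',r['centre'],.06,p);print(round(r['score'],2),r['centre'],fit(COVER,r['mask'],p,.046,c[0],c[1],YW) if r['score']>.4 else '')
for r in env.mark_of('wrist','hook_1'): print(round(r['score'],2),np.array(r['centre']),at('wrist',r['centre'],.17,p))
print(env.observe()['ee_pos'])
```

```text
0.98 [227.5, 151.5] (array([0.4509, 0.1253, 0.6007]), np.float64(0.9668196258383339))
0.77 [109.4, 285.1] (array([ 0.6872, -0.0608,  0.9425]), np.float64(0.1276767314756742))
0.94 [261.3 333.6] [0.6373 0.1666 0.17  ]
[0.4487 0.1602 0.3122]
```

View pics/w3.png

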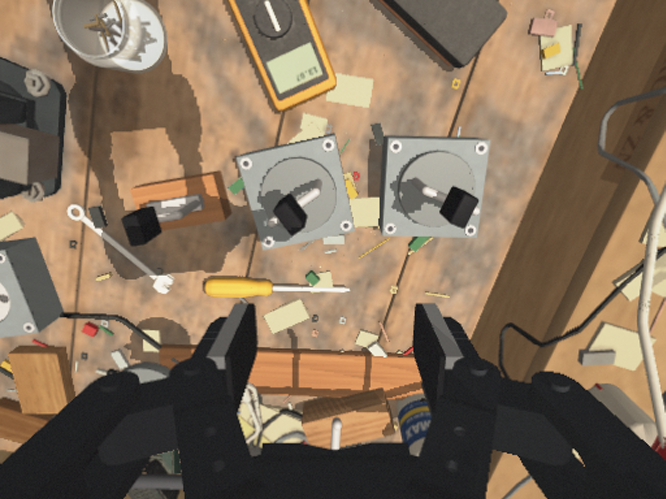

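Both remaining covers are visible. B is at (228,152), fit (0.451,0.125) with yaw 0.60, matching the bar slope in the picture. A is at about (340,145). The first cover stayed on its hook (contact was felt). Grasping B.

Request:
carry_out:
  motion:
    - [[-0.001, -0.02, 0.02], [0, 0, -0.15]]
    - [[-0.002, -0.035, 0.05], [0, 0, -0.3]]
    - [[-0.002, -0.035, 0.08], [0, 0, -0.45]]
    - [[-0.002, -0.035, 0.11], [0, 0, -0.6]]
    - [[-0.002, -0.035, 0.14], [0, 0, -0.6]]
    - [[-0.002, -0.035, 0.17], [0, 0, -0.6]]
    - [[-0.002, -0.035, 0.187], [0, 0, -0.6]]
    - [[-0.002, -0.035, 0.195], [0, 0, -0.6]]
    - [[-0.002, -0.035, 0.195], [0, 0, -0.6]]

```text
time_s: 10.75
ee_pos: [0.4498, 0.1252, 0.1163]
ee_rot: [[-0.826, -0.563, -0.002], [-0.563, 0.826, -0.0], [0.002, 0.001, -1.0]]
ft_force: [-0.1, 1.0, 0.1]
opening: 0.0595
finger_force: 0.0
```

Request:
carry_out:
  motion:
    - [[0, 0, 0], [0, 0, 0]]
    - [[0, 0, 0], [0, 0, 0]]
    - [[0, 0, 0], [0, 0, 0]]
    - [[0, 0, 0], [0, 0, 0]]
    - [[0, 0, 0], [0, 0, 0]]
    - [[0, 0, 0], [0, 0, 0]]
    - [[0, 0, 0], [0, 0, 0]]
    - [[0, 0, 0], [0, 0, 0]]
  grip: 0

```text
time_s: 11.55
ee_pos: [0.451, 0.1262, 0.1185]
ee_rot: [[-0.825, -0.565, 0.002], [-0.565, 0.825, -0.0], [-0.002, -0.002, -1.0]]
ft_force: [-0.4, -1.4, 6.2]
opening: 0.0125
finger_force: 59.4
```

Request:
carry_out:
  motion:
    - [[0, 0, -0.02], [0, 0, 0]]
    - [[0, 0, -0.05], [0, 0, 0]]
    - [[0, 0, -0.09], [0, 0, 0.1]]
    - [[-0.02, 0, -0.12], [0, 0, 0.22]]
    - [[-0.04, 0, -0.14], [0, 0, 0.34]]
    - [[-0.06, -0.003, -0.141], [0, 0, 0.46]]
    - [[-0.068, -0.005, -0.141], [0, 0, 0.58]]
    - [[-0.068, -0.005, -0.141], [0, 0, 0.64]]
    - [[-0.068, -0.005, -0.141], [0, 0, 0.64]]
    - [[-0.068, -0.005, -0.141], [0, 0, 0.64]]

```text
time_s: 12.55
ee_pos: [0.5084, 0.1606, 0.2577]
ee_rot: [[-0.999, 0.038, -0.001], [0.038, 0.999, 0.0], [0.001, -0.0, -1.0]]
ft_force: [0.9, 0.1, -2.1]
opening: 0.0131
finger_force: 58.7
```

Run:
```python
from h import *
p=cam('wrist');env.get_image('wrist')
for r in env.mark_of('wrist','hook_1'): print(round(r['score'],2),np.array(r['centre']),at('wrist',r['centre'],.17,p))
for r in env.masks_of('wrist','cover_1'):
    c=at('',r['centre'],.06,p);print(round(r['score'],2),r['centre'],fit(COVER,r['mask'],p,.046,c[0],c[1],YW) if c[1]>.2 else '')
print(env.observe()['ee_pos'],env.observe()['opening'])
```

```text
0.97 [371.6 329.5] [0.6454 0.2574 0.17  ]
0.9 [269.6 330. ] [0.6428 0.1656 0.17  ]
0.87 [ 61.3 331.2] [ 0.636  -0.0217  0.17  ]
0.96 [355.0, 91.4] (array([ 0.4446,  0.2621, -0.3751]), np.float64(0.9674256963535454))
0.93 [80.7, 294.7] 
0.24 [182.9, 265.9] 
[0.5087 0.1605 0.2581] 0.012902040648629603
```

Request:
carry_out:
  motion:
    - [[0, 0.002, 0.025], [0, 0, 0]]
    - [[0, 0.004, 0.045], [0, 0, 0]]
    - [[-0.015, 0.006, 0.047], [0, 0, 0]]
    - [[-0.04, 0.008, 0.047], [0, 0, 0]]
    - [[-0.07, 0.009, 0.047], [0, 0, 0]]
    - [[-0.1, 0.01, 0.047], [0, 0, 0]]
    - [[-0.125, 0.01, 0.047], [0, 0, 0]]
    - [[-0.139, 0.01, 0.047], [0, 0, 0]]
    - [[-0.139, 0.01, 0.047], [0, 0, 0]]

```text
time_s: 13.6
ee_pos: [0.6493, 0.1645, 0.2108]
ee_rot: [[-0.999, 0.04, 0.0], [0.04, 0.999, -0.0], [-0.0, -0.0, -1.0]]
ft_force: [0.3, -0.3, -1.9]
opening: 0.0129
finger_force: 58.7
```

Request:
carry_out:
  motion:
    - [[0, 0, 0.012], [0, 0, 0]]
    - [[0, 0, 0.02], [0, 0, 0]]
    - [[0, 0, 0.025], [0, 0, 0]]
    - [[0, 0, 0.028], [0, 0, 0]]
    - [[0, 0, 0.028], [0, 0, 0]]

```text
time_s: 14.1
ee_pos: [0.6475, 0.1652, 0.1849]
ee_rot: [[-0.999, 0.039, -0.0], [0.039, 0.999, -0.0], [0.0, -0.0, -1.0]]
ft_force: [-4.8, 0.1, 6.5]
opening: 0.013
finger_force: 60.0
```

Request:
carry_out:
  motion:
    - [[0, 0, 0], [0, 0, 0]]
    - [[0, 0, 0], [0, 0, 0]]
    - [[0, 0, 0], [0, 0, 0]]
    - [[0, 0, 0], [0, 0, 0]]
    - [[0, 0, 0], [0, 0, 0]]
    - [[0, 0, -0.02], [0, 0, 0]]
    - [[0, 0, -0.06], [0, 0, 0]]
    - [[0, 0, -0.1], [0, 0, 0]]
    - [[0.04, 0, -0.12], [0, 0, 0]]
    - [[0.08, 0, -0.13], [0, 0, 0]]
  grip: 0.45

```text
time_s: 15.1
ee_pos: [0.5689, 0.1681, 0.316]
ee_rot: [[-0.999, 0.04, 0.004], [0.04, 0.999, 0.0], [-0.004, 0.001, -1.0]]
ft_force: [-0.2, 1.1, 0.3]
opening: 0.0381
finger_force: 0.0
```

Request:
carry_out:
  motion:
    - [[0.04, 0.03, 0], [0, 0, 0.1]]
    - [[0.08, 0.06, 0], [0, 0, 0.2]]
    - [[0.115, 0.08, 0], [0, 0, 0.3]]
    - [[0.127, 0.089, 0], [0, 0, 0.335]]
    - [[0.127, 0.089, 0], [0, 0, 0.335]]
    - [[0.127, 0.089, 0], [0, 0, 0.335]]
  grip: 0.7

```text
time_s: 15.7
ee_pos: [0.4452, 0.262, 0.3134]
ee_rot: [[-0.931, 0.365, 0.001], [0.365, 0.931, -0.0], [-0.001, 0.0, -1.0]]
ft_force: [0.8, -0.7, 0.0]
opening: 0.0595
finger_force: 0.0
```

Run:
```python
from h import *
p=cam('wrist');a=snap('wrist','w4.png',s=1.3)
for r in env.masks_of('wrist','cover_1'):
    c=at('',r['centre'],.06,p);print(round(r['score'],2),r['centre'],fit(COVER,r['mask'],p,.046,c[0],c[1],YW) if c[0]<.56 else '')
for r in env.mark_of('wrist','ring_1_mid'): print(round(r['score'],2),np.array(r['centre']),at('wrist',r['centre'],.04,p))
print(env.observe()['ee_pos'])
```

```text
0.74 [243.5, 323.7] 
0.67 [257.7, 144.1] (array([ 0.4443,  0.262 , -0.6826]), np.float64(0.95726880172724))
0.59 [121.2, 367.7] 
[0.4458 0.2615 0.3131]
```

View pics/w4.png

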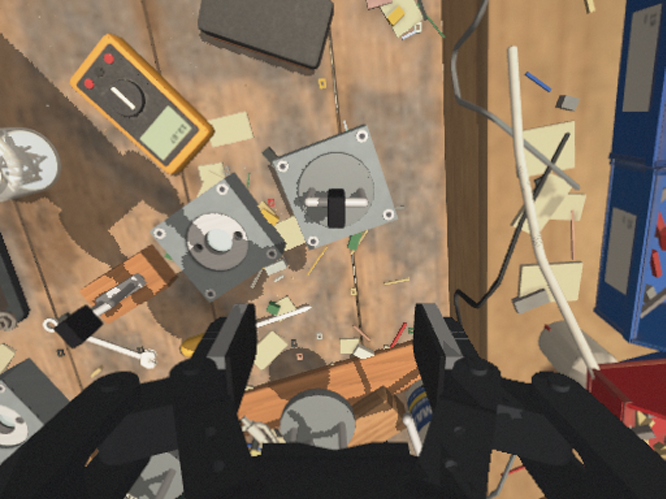

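Cover A's bar is level in the image at (258,155), so the tool's current yaw already matches it. The -0.68 fit yaw is a bad local optimum, so I'm going straight down. Ring B shows at (165,185) with its holes visible.

Request:
carry_out:
  motion:
    - [[0.001, 0, 0.03], [0, 0, 0]]
    - [[0.001, 0, 0.07], [0, 0, 0]]
    - [[0.001, 0, 0.11], [0, 0, 0]]
    - [[0.001, 0, 0.15], [0, 0, 0]]
    - [[0.001, 0, 0.18], [0, 0, 0]]
    - [[0.001, 0, 0.195], [0, 0, 0]]
    - [[0.001, 0, 0.195], [0, 0, 0]]

```text
time_s: 16.55
ee_pos: [0.4425, 0.2612, 0.1153]
ee_rot: [[-0.93, 0.367, -0.006], [0.367, 0.93, -0.002], [0.005, -0.004, -1.0]]
ft_force: [-0.8, 1.0, 0.7]
opening: 0.0598
finger_force: 0.0
```

Request:
carry_out:
  motion:
    - [[0, 0, 0], [0, 0, 0]]
    - [[0, 0, 0], [0, 0, 0]]
    - [[0, 0, 0], [0, 0, 0]]
    - [[0, 0, 0], [0, 0, 0]]
    - [[0, 0, 0], [0, 0, 0]]
    - [[0, 0, 0], [0, 0, 0]]
    - [[0, 0, 0], [0, 0, 0]]
    - [[0, 0, 0], [0, 0, 0]]
  grip: 0

```text
time_s: 17.35
ee_pos: [0.4452, 0.2629, 0.1198]
ee_rot: [[-0.931, 0.366, 0.003], [0.366, 0.931, 0.001], [-0.002, 0.002, -1.0]]
ft_force: [-0.2, 0.6, 6.8]
opening: 0.0129
finger_force: 59.4
```

Request:
carry_out:
  motion:
    - [[0, 0, -0.02], [0, 0, 0]]
    - [[0, 0, -0.05], [0, 0, 0]]
    - [[0, 0, -0.09], [0, 0, -0.08]]
    - [[-0.02, 0.005, -0.12], [0, 0, -0.16]]
    - [[-0.04, 0.01, -0.135], [0, 0, -0.24]]
    - [[-0.055, 0.015, -0.14], [0, 0, -0.32]]
    - [[-0.063, 0.018, -0.14], [0, 0, -0.34]]
    - [[-0.063, 0.018, -0.14], [0, 0, -0.34]]
    - [[-0.063, 0.018, -0.14], [0, 0, -0.34]]

```text
time_s: 18.25
ee_pos: [0.508, 0.2562, 0.2569]
ee_rot: [[-0.999, 0.036, -0.003], [0.036, 0.999, -0.001], [0.003, -0.001, -1.0]]
ft_force: [-0.5, 1.4, -1.4]
opening: 0.0127
finger_force: 58.8
```

Run:
```python
from h import *
p=cam('wrist');env.get_image('wrist')
for r in env.mark_of('wrist','hook_1'): print(round(r['score'],2),np.array(r['centre']),at('wrist',r['centre'],.17,p))
print(env.observe()['ee_pos'],env.observe()['opening'])
```

```text
0.95 [263.8 333.6] [0.6451 0.2561 0.17  ]
0.71 [ 55.  334.3] [0.6381 0.0686 0.17  ]
[0.5081 0.2563 0.2574] 0.013453219999418384
```

Request:
carry_out:
  motion:
    - [[0, 0.001, 0.025], [0, 0, 0]]
    - [[0, 0.002, 0.043], [0, 0, 0]]
    - [[-0.015, 0.003, 0.045], [0, 0, 0]]
    - [[-0.04, 0.004, 0.045], [0, 0, 0]]
    - [[-0.07, 0.005, 0.045], [0, 0, 0]]
    - [[-0.1, 0.005, 0.045], [0, 0, 0]]
    - [[-0.125, 0.005, 0.045], [0, 0, 0]]
    - [[-0.142, 0.005, 0.045], [0, 0, 0]]
    - [[-0.142, 0.005, 0.045], [0, 0, 0]]

```text
time_s: 19.25
ee_pos: [0.6521, 0.2559, 0.2124]
ee_rot: [[-0.999, 0.036, -0.0], [0.036, 0.999, -0.0], [0.0, -0.0, -1.0]]
ft_force: [-0.5, -1.0, -1.5]
opening: 0.0127
finger_force: 58.8
```

Request:
carry_out:
  motion:
    - [[0, 0, 0.012], [0, 0, 0]]
    - [[0, 0, 0.02], [0, 0, 0]]
    - [[0, 0, 0.025], [0, 0, 0]]
    - [[0, 0, 0.028], [0, 0, 0]]
    - [[0, 0, 0.028], [0, 0, 0]]

```text
time_s: 19.75
ee_pos: [0.6505, 0.2566, 0.1863]
ee_rot: [[-0.999, 0.034, -0.0], [0.034, 0.999, 0.0], [0.0, 0.0, -1.0]]
ft_force: [-2.5, 0.0, 3.2]
opening: 0.0127
finger_force: 59.7
```

Request:
carry_out:
  motion:
    - [[0, 0, 0], [0, 0, 0]]
    - [[0, 0, 0], [0, 0, 0]]
    - [[0, 0, 0], [0, 0, 0]]
    - [[0, 0, 0], [0, 0, 0]]
    - [[0, 0, 0], [0, 0, 0]]
    - [[0, 0, -0.02], [0, 0, 0]]
    - [[0, 0, -0.06], [0, 0, 0]]
    - [[0, 0, -0.1], [0, 0, 0]]
    - [[0.04, 0, -0.12], [0, 0, 0]]
    - [[0.08, 0, -0.13], [0, 0, 0]]
  grip: 0.45

```text
time_s: 20.75
ee_pos: [0.572, 0.2591, 0.3181]
ee_rot: [[-0.999, 0.036, 0.005], [0.036, 0.999, 0.001], [-0.005, 0.001, -1.0]]
ft_force: [0.2, 0.9, 0.8]
opening: 0.0385
finger_force: 0.0
```

Request:
carry_out:
  motion:
    - [[0.03, -0.03, 0], [0, 0, -0.034]]
    - [[0.06, -0.06, 0], [0, 0, -0.034]]
    - [[0.09, -0.09, 0], [0, 0, -0.034]]
    - [[0.116, -0.114, 0], [0, 0, -0.034]]
    - [[0.116, -0.114, 0], [0, 0, -0.034]]
    - [[0.116, -0.114, 0], [0, 0, -0.034]]
  grip: 0.7

```text
time_s: 21.35
ee_pos: [0.4515, 0.149, 0.3158]
ee_rot: [[-1.0, 0.002, 0.002], [0.002, 1.0, 0.0], [-0.002, 0.0, -1.0]]
ft_force: [1.0, -0.5, -0.1]
opening: 0.0596
finger_force: 0.0
```

Run:
```python
from h import *
p=cam('wrist');a=snap('wrist','w5.png',box=(60,40,460,340),s=2);np.savez('w5.npz',im=a,K=p[0],d=p[1],c=p[2],R=p[3])
for L,z in [('ring_1_mid',.04),('housing_1',0.0),('hook_1',.17),('spanner',.03),('spanner_eye',.087)]:
    for r in env.mark_of('wrist',L): print(L,round(r['score'],2),np.array(r['centre']),at('wrist',r['centre'],z,p))
for L in ['cover_1','ring_1','spanner']:
  for r in env.masks_of('wrist',L):
    print(L,round(r['score'],2),r['centre'],r['mask'].sum())
    if L=='spanner' and r['score']>.5: c=at('',r['centre'],.06,p);print(fit(SPAN,r['mask'],p,.03,c[0],c[1],[-.2,0,.1,.2,.4]))
print(env.observe()['ee_pos'])
```

```text
ring_1_mid 0.82 [237.6 140.4] [0.4457 0.1216 0.04  ]
housing_1 0.95 [241.4 140.9] [0.4533 0.1246 0.    ]
housing_1 0.88 [ 16.4 212.9] [ 0.5668 -0.2311  0.    ]
housing_1 0.64 [332.9 139.4] [0.4515 0.2592 0.    ]
hook_1 0.8 [273.6 335.3] [0.6471 0.1662 0.17  ]
hook_1 0.59 [187.1 328.3] [0.637  0.0683 0.17  ]
spanner 0.73 [147.5 154.4] [ 0.4668 -0.0051  0.03  ]
spanner 0.3 [271.7 334.3] [0.7776 0.1714 0.03  ]
spanner_eye 0.72 [267.6 303.9] [0.6708 0.1621 0.087 ]
spanner_eye 0.58 [129.3 165.6] [ 0.4683 -0.0083  0.087 ]
cover_1 0.8 [318.9, 307.8] 653
cover_1 0.57 [118.7, 286.0] 246
cover_1 0.4 [8.7, 231.9] 420
ring_1 0.71 [5.3, 230.5] 404
ring_1 0.67 [348.7, 145.5] 1458
ring_1 0.65 [232.8, 281.8] 4108
ring_1 0.57 [233.0, 139.9] 1529
spanner 0.72 [131.0, 162.4] 1103
(array([ 0.4654, -0.0055,  0.2405]), np.float64(0.8709805478364431))
spanner 0.16 [118.7, 284.6] 247
[0.4517 0.1494 0.3152]
```

View pics/w5.png

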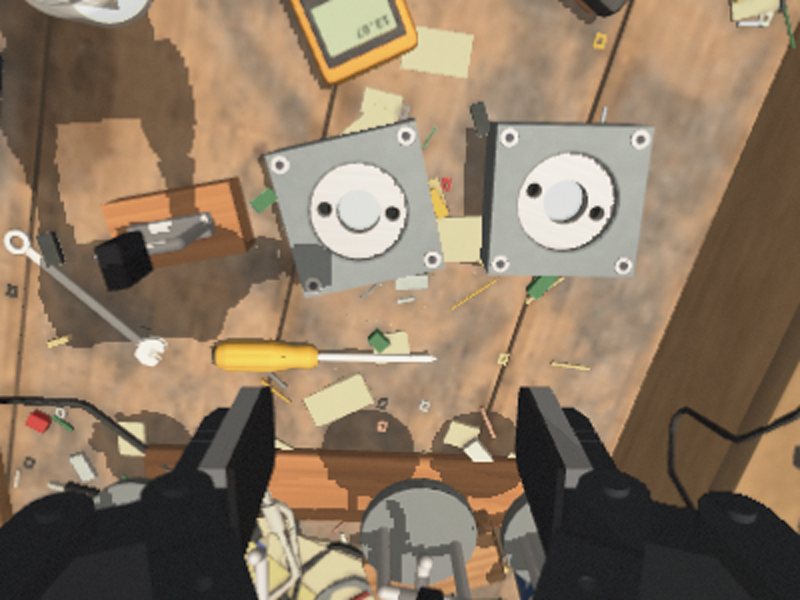

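Rings A and B are both bare: B's holes are at about (222,144) and (256,146), A's at (327,135) and (358,146). Covers hang on the hooks at the bottom of the picture, and the spanner in its dock is yawed about +0.19. Moving above the spanner.

Request:
carry_out:
  motion:
    - [[-0.004, -0.04, 0], [0, 0, -0.1]]
    - [[-0.008, -0.08, 0], [0, 0, -0.19]]
    - [[-0.013, -0.12, 0], [0, 0, -0.19]]
    - [[-0.014, -0.155, 0], [0, 0, -0.19]]
    - [[-0.014, -0.155, 0], [0, 0, -0.19]]
    - [[-0.014, -0.155, 0], [0, 0, -0.19]]
    - [[-0.014, -0.155, 0], [0, 0, -0.19]]

```text
time_s: 22.5
ee_pos: [0.4653, -0.005, 0.3153]
ee_rot: [[-0.982, -0.189, -0.0], [-0.189, 0.982, 0.0], [-0.0, 0.0, -1.0]]
ft_force: [0.4, 0.1, 0.9]
opening: 0.0596
finger_force: 0.0
```

```bash
cat >> h.py <<'E'
def holes(im,p,pts,z=.04,r=7):
    g=cv2.cvtColor(im,cv2.COLOR_BGR2GRAY).astype(float);o=[]
    for u,v in pts:
        for _ in range(3):
            yy,xx=np.mgrid[int(round(v))-r:int(round(v))+r+1,int(round(u))-r:int(round(u))+r+1]
            s=g[yy,xx];w=np.clip((s.max()*.5+s.min()*.5)-s,0,None)*(np.hypot(xx-u,yy-v)<=r)
            u,v=(w*xx).sum()/w.sum(),(w*yy).sum()/w.sum()
        o.append(at('',(u,v),z,p)[:2])
    a,b=o;d=b-a;L=np.hypot(*d)
    print('holes',a,b,'mid',(a+b)/2,'dist',L,'yaw of y',np.arctan2(-d[0],d[1]));return (a+b)/2
E
python3 - <<'E'
from h import *
f=np.load('w5.npz');q=(f['K'],f['d'],f['c'],f['R'])
holes(f['im'],q,[(222.5,144.5),(256,146.5)],r=6);holes(f['im'],q,[(327,135),(358,146.5)],r=6)
p=cam('wrist');a=snap('wrist','w6.png',box=(160,60,360,210),s=4)
for L,z in [('spanner',.03),('spanner_eye',.087)]:
    for r in env.mark_of('wrist',L): print(L,round(r['score'],2),np.array(r['centre']),at('wrist',r['centre'],z,p))
for r in env.masks_of('wrist','spanner')[:1]:
    c=at('',r['centre'],.06,p);print(r['score'],r['centre'],fit(SPAN,r['mask'],p,.03,c[0],c[1],[-.1,.1,.2,.3]))
print(env.observe()['ee_pos'])
E
```

```text
holes [0.4504 0.1005] [0.4536 0.1461] mid [0.452  0.1233] dist 0.045699601310720254 yaw of y -0.06930233505464484
holes [0.4381 0.2405] [0.4538 0.2836] mid [0.4459 0.262 ] dist 0.0458550851027772 yaw of y -0.34845279665326717
spanner 0.58 [256.3 146.3] [ 0.4692 -0.0067  0.03  ]
spanner_eye 0.97 [257.5 154.5] [ 0.4681 -0.0052  0.087 ]
spanner_eye 0.21 [ 86.2 187.7] [ 0.5497 -0.2067  0.087 ]
0.59 [255.5, 154.2] (array([ 0.4658, -0.0062,  0.1674]), np.float64(0.8863060989643268))
[ 0.4653 -0.0049  0.3153]
```

View pics/w6.png

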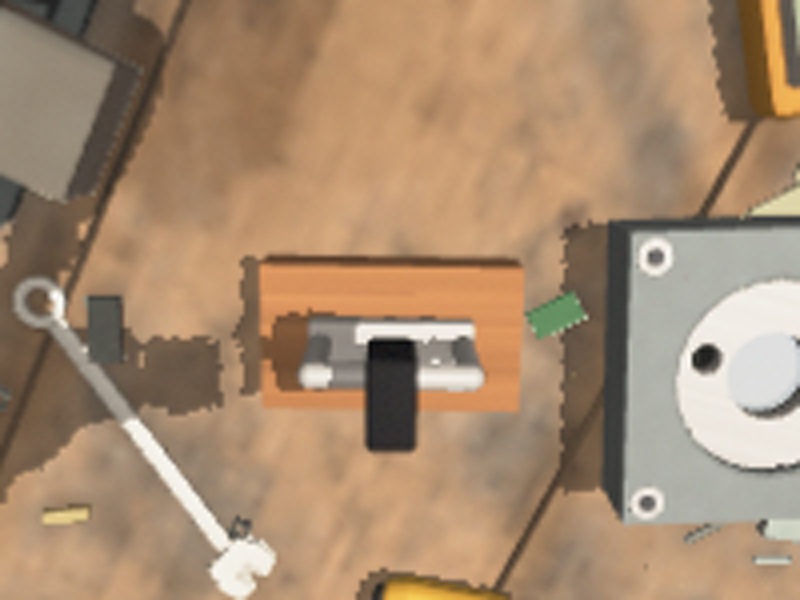

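The spanner is image-aligned at (257,152) with its bar level within 0.01 rad. The ring hole spacings measured 45.7 and 45.9 mm against the nominal 46, so the calibration is good. Grasping the spanner.

Request:
carry_out:
  motion:
    - [[0, 0, 0.03], [0, 0, 0.01]]
    - [[0, 0, 0.07], [0, 0, 0.01]]
    - [[0, 0, 0.11], [0, 0, 0.01]]
    - [[0, 0, 0.15], [0, 0, 0.01]]
    - [[0, 0, 0.18], [0, 0, 0.01]]
    - [[0, 0, 0.2], [0, 0, 0.01]]
    - [[0, 0, 0.212], [0, 0, 0.01]]
    - [[0, 0, 0.212], [0, 0, 0.01]]

```text
time_s: 23.5
ee_pos: [0.4642, -0.0052, 0.102]
ee_rot: [[-0.984, -0.179, -0.003], [-0.179, 0.984, 0.001], [0.003, 0.001, -1.0]]
ft_force: [0.2, -0.0, 0.1]
opening: 0.0596
finger_force: 0.0
```

Request:
carry_out:
  motion:
    - [[0, 0, 0], [0, 0, 0]]
    - [[0, 0, 0], [0, 0, 0]]
    - [[0, 0, 0], [0, 0, 0]]
    - [[0, 0, 0], [0, 0, 0]]
    - [[0, 0, 0], [0, 0, 0]]
    - [[0, 0, 0], [0, 0, 0]]
    - [[0, 0, 0], [0, 0, 0]]
    - [[0, 0, 0], [0, 0, 0]]
  grip: 0
  force: 100

```text
time_s: 24.3
ee_pos: [0.4663, -0.0061, 0.1046]
ee_rot: [[-0.984, -0.178, 0.002], [-0.178, 0.984, -0.001], [-0.002, -0.001, -1.0]]
ft_force: [-0.8, 0.5, 6.9]
opening: 0.0124
finger_force: 98.0
```

Request:
carry_out:
  motion:
    - [[0, 0, -0.01], [0, 0, 0]]
    - [[0, 0, -0.02], [0, 0, 0]]
    - [[0, 0, -0.04], [0, 0, 0]]
    - [[0, 0, -0.07], [0, 0, 0]]
    - [[0, 0, -0.1], [0, 0, 0]]
    - [[0, 0, -0.1], [0, 0, 0]]
    - [[0, 0, -0.1], [0, 0, 0]]

```text
time_s: 25.0
ee_pos: [0.4654, -0.0059, 0.2038]
ee_rot: [[-0.984, -0.178, 0.001], [-0.178, 0.984, -0.0], [-0.001, -0.001, -1.0]]
ft_force: [-0.5, -0.3, -2.1]
opening: 0.0121
finger_force: 98.0
```

Run:
```python
from h import *
p=cam('wrist');a=snap('wrist','w7.png',box=(110,60,410,285),s=2.6);o=env.observe();print(o['ee_pos'],o['opening'],o['ft_force'])
e=np.array(o['ee_pos']);R=np.array(o['ee_rot'])
for nm,P in [('spanner',[0,0,.072-.057+.057]),]: pass
# predicted pixel of spanner origin / foot corners if centred under TCP with eye .0145 below
for pt in [[-.008,-.028,.0],[-.008,.028,.0],[.008,-.028,.012],[.008,.028,.012],[0,-.023,-.009],[0,.023,-.009]]:
    print(pt,proj('',e+R@np.array([-pt[0],pt[1],.0145+.057-pt[2]]),p))
```

```text
[ 0.4646 -0.0057  0.2025] 0.012423356656945635 [-0.7504  0.1002 -2.5844]
[-0.008, -0.028, 0.0] [[220.2736 184.2973]]
[-0.008, 0.028, 0.0] [[297.7132 184.2668]]
[0.008, -0.028, 0.012] [[219.1463 211.202 ]]
[0.008, 0.028, 0.012] [[298.9079 211.1915]]
[0, -0.023, -0.009] [[228.6312 190.7199]]
[0, 0.023, -0.009] [[289.2805 190.6997]]
```

View pics/w7.png

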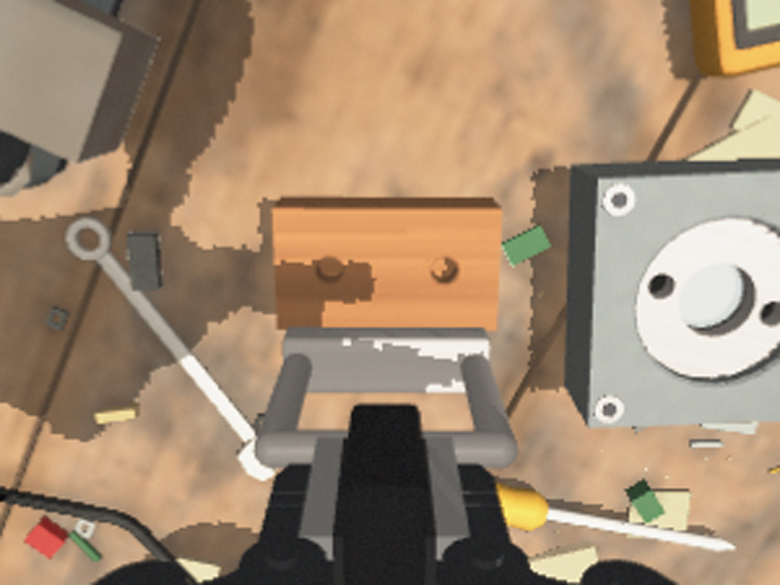

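The spanner is lifted and held straight: foot back edge at crop row ~331, bar ends at crop (258,447) and (517,447). I'll solve its offset in the hand from these features, and also read the dock holes.

Run:
```python
from h import *
from scipy.optimize import least_squares
p=cam('wrist');im=env.get_image('wrist')[:,:,::-1];o=env.observe();e=np.array(o['ee_pos']);R=np.array(o['ee_rot'])
holes(im,p,[(236.9,163.1),(281.2,163.5)],z=.03,r=5)
g=cv2.cvtColor(im,cv2.COLOR_BGR2GRAY).astype(int)
for c in (232,245,262,280,290): print(c,g[180:216,c])
for r in (190,198): print(r,g[r,212:228],g[r,290:306])
print('bar',g[231,203:220],g[231,300:316]); print([g[222:242,c].tolist() for c in (225,292)])
```

```text
holes [ 0.4715 -0.0276] [0.4632 0.0189] mid [ 0.4674 -0.0044] dist 0.04718668641120273 yaw of y 0.17668759306754658
232 [101 101 103 103 113 111  98 100 104 106 129 145 153 152 153 149 148 149
 149 148 148 148 149 151 151 150 152 152 153 150 144 174 186 182 182 183]
245 [173 174 172 171 169 161  98 108 110 123 187 231 241 241 236 151 149 149
 148 147 149 148 150 152 151 149 151 155 151 150 143 167 179 176 172 167]
262 [174 175 174 172 171 162 100 112 111 128 185 229 241 237 152 150 149 148
 148 149 149 150 151 151 152 151 152 155 154 150 144 171 184 185 176 101]
280 [176 176 175 174 171 164 101 111 113 124 182 228 241 242 241 240 239 239
 235 168 148 149 148 152 151 152 175 238 241 240 225 176 175 177 177 180]
290 [176 177 176 175 173 166 106 110 111 117 179 229 241 241 241 236 172 101
 101 102  98 100  98  98  98  97  95  97  96  95  95  94  91  91  98 126]
190 [163 164 166 170 175 180 170 129 129 132 132 131 131 130 128 128] [179 179 179 180 180 180 177 159 136 153 156 157 155 148 140 136]
198 [158 164 172 176 181 186 180 114 100 102 104 102 102  99  97  97] [101 102 104 110 114 117 127 153 152 154 149 149 147 144 142 140]
bar [170 166 174 234 219 122 133 137 142 146 147 146 148 146 147 147 147] [144 145 144 146 140 138 130 125 122 142 141 138 136 138 138 141]
[[176, 176, 170, 127, 109, 122, 131, 134, 141, 147, 157, 167, 160, 154, 149, 141, 83, 33, 38, 33], [95, 110, 125, 105, 105, 118, 128, 134, 138, 145, 156, 165, 160, 156, 150, 141, 81, 35, 35, 34]]
```

Run:
```python
from h import *
from scipy.optimize import least_squares
p=cam('wrist');o=env.observe();e=np.array(o['ee_pos']);R=np.array(o['ee_rot'])
def res(q,full=0):
    dx,dy,h=q
    P=lambda x,y,z:proj('',e+R@np.array([-x-0+dx,y+dy,h-z]),p)[0]
    v=[P(-.008,0,0)[1]-185.6,P(-.008,0,.012)[1]-189.7,P(.008,0,.012)[1]-210.6,P(-.008,-.028,.012)[0]-218.6,P(-.008,.028,.012)[0]-297.2,P(0,-.028,.061)[0]-207.7,P(0,.028,.061)[0]-308.7]
    return v
s=least_squares(res,[0,0,.072]);print(s.x,np.array(s.fun))
s=least_squares(lambda q:res([q[0],q[1],.0746]),[0,0]);print(s.x,np.array(s.fun))
```

```text
[-0.0009 -0.0003  0.0772] [-0.8192  0.2803  0.51   -0.4604  0.721   0.388  -0.5957]
[-0.     -0.0003] [-0.8974  0.2638  0.7553 -0.9659  1.225  -0.4079  0.2007]
```

Request:
carry_out:
  motion:
    - [[-0.002, 0.03, -0.012], [0, 0, 0.06]]
    - [[-0.004, 0.06, -0.012], [0, 0, 0.13]]
    - [[-0.006, 0.09, -0.012], [0, 0, 0.2]]
    - [[-0.008, 0.117, -0.012], [0, 0, 0.248]]
    - [[-0.009, 0.129, -0.012], [0, 0, 0.248]]
    - [[-0.009, 0.129, -0.012], [0, 0, 0.248]]
    - [[-0.009, 0.129, -0.012], [0, 0, 0.248]]

```text
time_s: 25.8
ee_pos: [0.4509, 0.122, 0.2146]
ee_rot: [[-0.998, 0.068, -0.001], [0.068, 0.998, -0.001], [0.001, -0.001, -1.0]]
ft_force: [-0.2, -0.3, -1.3]
opening: 0.012
finger_force: 98.2
```

```bash
cat >> h.py <<'E'
def goal(mid,yawy,dx=-.001,dy=.0003):
    """tool-axis shift and z turn that bring the spanner over ring mid with its y axis at yawy"""
    o=env.observe();e=np.array(o['ee_pos']);R=np.array(o['ee_rot']);y0=np.arctan2(-R[0,1],R[1,1])
    c,s=np.cos(yawy),np.sin(yawy);Rn=np.array([[-c,-s],[-s,c]])
    d=np.array(mid[:2])-Rn@[dx,dy]-e[:2]
    print('tcp',e,'yaw',y0,'shift tool xy',R[:2,:2].T@d,'turn z',-(yawy-y0))
E
python3 - <<'E'
from h import *
p=cam('wrist');a=snap('wrist','w8.png',box=(160,80,360,230),s=4)
h=proj('',[[.4504,.1005,.04],[.4536,.1461,.04]],p);print(h)
m=holes(a,p,h,r=7);goal(m,-.069)
E
```

```text
[[237.6886 163.7721]
 [281.4906 163.8305]]
holes [0.4503 0.1005] [0.4533 0.146 ] mid [0.4518 0.1233] dist 0.04560299225028343 yaw of y -0.0658092673431464
tcp [0.4511 0.1217 0.2148] yaw -0.06900134774797044 shift tool xy [0.0004 0.0013] turn z -1.3477479704343542e-06
```

View pics/w8.png

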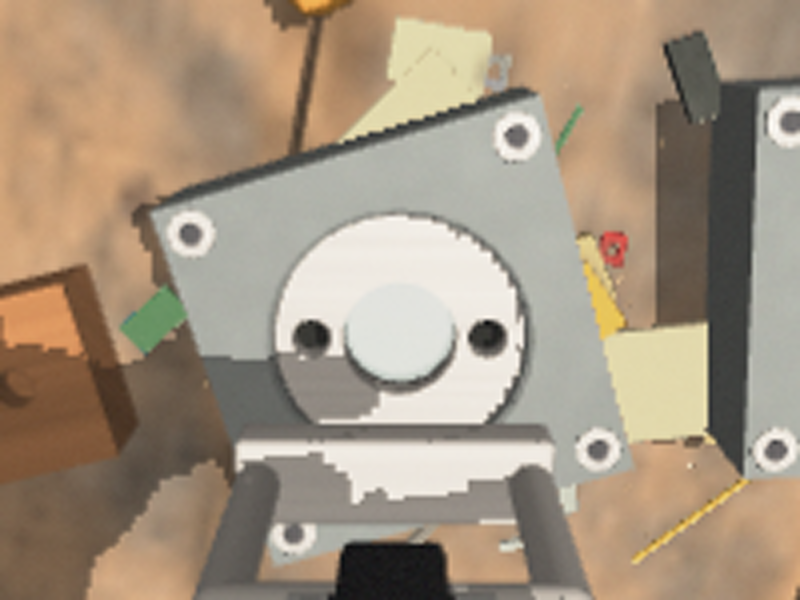

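The holes are at crop (311,337) and (487,337), and the foot centre at column 396 needs about +1 mm in y, which agrees with the computed shift. Descending.

Request:
carry_out:
  motion:
    - [[0, 0.001, 0.03], [0, 0, 0]]
    - [[0, 0.001, 0.06], [0, 0, 0]]
    - [[0, 0.001, 0.08], [0, 0, 0]]
    - [[0, 0.001, 0.086], [0, 0, 0]]
    - [[0, 0.001, 0.089], [0, 0, 0]]
    - [[0, 0.001, 0.092], [0, 0, 0]]
    - [[0, 0.001, 0.094], [0, 0, 0]]
    - [[0, 0.001, 0.096], [0, 0, 0]]
    - [[0, 0.001, 0.096], [0, 0, 0]]

```text
time_s: 26.75
ee_pos: [0.4514, 0.1237, 0.1196]
ee_rot: [[-0.998, 0.069, 0.0], [0.069, 0.998, 0.0], [-0.0, 0.0, -1.0]]
ft_force: [-0.5, -1.1, -1.6]
opening: 0.0123
finger_force: 98.2
```

Request:
carry_out:
  motion:
    - [[0, 0, 0.001], [0, 0, 0.05]]
    - [[0, 0, 0.002], [0, 0, 0.12]]
    - [[0, 0, 0.002], [0, 0, 0.2]]
    - [[0, 0, 0.002], [0, 0, 0.28]]
    - [[0, 0, 0.002], [0, 0, 0.36]]
    - [[0, 0, 0.002], [0, 0, 0.44]]
    - [[0, 0, 0.002], [0, 0, 0.52]]
    - [[0, 0.001, 0.002], [0, 0, 0.6]]
    - [[0, 0.001, 0.002], [0, 0, 0.68]]
    - [[0, 0.001, 0.002], [0, 0, 0.75]]

```text
time_s: 27.75
ee_pos: [0.4522, 0.1244, 0.118]
ee_rot: [[-0.681, 0.732, 0.002], [0.732, 0.681, -0.001], [-0.002, 0.001, -1.0]]
ft_force: [1.7, -1.1, -1.9]
opening: 0.0123
finger_force: 98.1
```

Run:
```python
from h import *
o=env.observe();print(o['ft_force'],o['wrist_torque'],o['ee_pos'],o['joint_positions'])
```

```text
[ 1.6582 -1.1178 -1.9167] [-0.2863 -0.2453  0.1228] [0.4522 0.1244 0.118 ] [ 0.0106  0.0031  1.9989 -0.001   1.1373 -0.7386]
```

Request:
carry_out:
  motion:
    - [[0, 0, 0], [0, 0, 0.05]]
    - [[0, 0, 0], [0, 0, 0.1]]
    - [[0, 0, 0], [0, 0, 0.15]]
    - [[0, 0, 0], [0, 0, 0.2]]
    - [[0, 0, 0], [0, 0, 0.25]]
    - [[0, 0, 0], [0, 0, 0.3]]

```text
time_s: 28.35
ee_pos: [0.4522, 0.1243, 0.118]
ee_rot: [[-0.436, 0.9, 0.002], [0.9, 0.436, -0.001], [-0.002, 0.002, -1.0]]
ft_force: [0.9, -2.6, -1.5]
opening: 0.0123
finger_force: 98.1
```

```bash
cat > s.py <<'E'
from h import *
o=env.observe();R=o['ee_rot'];print(o['ft_force'],o['wrist_torque'],o['ee_pos'],'yaw',np.arctan2(-R[0][1],R[1][1]))
E
python3 s.py
```

```text
[ 0.8539 -2.5984 -1.4534] [-0.3736 -0.2133  0.1978] [0.4522 0.1243 0.118 ] yaw -1.1201459589899279
```

Request:
carry_out:
  motion:
    - [[0, 0, 0], [0, 0, 0.04]]
    - [[0, 0, 0], [0, 0, 0.08]]
    - [[0, 0, 0], [0, 0, 0.12]]
    - [[0, 0, 0], [0, 0, 0.15]]
    - [[0, 0, 0], [0, 0, 0.15]]

```text
time_s: 28.85
ee_pos: [0.4521, 0.1244, 0.1179]
ee_rot: [[-0.297, 0.955, 0.002], [0.955, 0.297, -0.001], [-0.001, 0.002, -1.0]]
ft_force: [1.8, -2.1, -0.9]
opening: 0.0125
finger_force: 98.2
```

```bash
python3 s.py
```

```text
[ 1.7755 -2.058  -0.8765] [-0.5004 -0.376   0.0773] [0.4521 0.1244 0.1179] yaw -1.2687541572098044
```

Request:
carry_out:
  motion:
    - [[0, 0, 0], [0, 0, 0.04]]
    - [[0, 0, 0], [0, 0, 0.08]]
    - [[0, 0, 0], [0, 0, 0.12]]
    - [[0, 0, 0], [0, 0, 0.15]]
    - [[0, 0, 0], [0, 0, 0.15]]

```text
time_s: 29.35
ee_pos: [0.4521, 0.1245, 0.1179]
ee_rot: [[-0.153, 0.988, 0.002], [0.988, 0.153, -0.001], [-0.001, 0.002, -1.0]]
ft_force: [2.3, -2.5, 1.5]
opening: 0.0124
finger_force: 98.8
```

```bash
python3 s.py
```

```text
[ 2.3045 -2.5014  1.5302] [-0.6356 -0.5787  0.8337] [0.4521 0.1245 0.1179] yaw -1.4172046425314333
```

Request:
carry_out:
  motion:
    - [[0, 0, 0], [0, 0, 0.03]]
    - [[0, 0, 0], [0, 0, 0.06]]
    - [[0, 0, 0], [0, 0, 0.06]]

```text
time_s: 29.65
ee_pos: [0.4521, 0.1246, 0.1179]
ee_rot: [[-0.096, 0.995, 0.002], [0.995, 0.096, -0.001], [-0.001, 0.002, -1.0]]
ft_force: [2.5, -2.5, 1.1]
opening: 0.0125
finger_force: 103.1
```

```bash
python3 s.py
```

```text
[ 2.5418 -2.4677  1.12  ] [-0.5159 -0.6699  1.7769] [0.4521 0.1246 0.1179] yaw -1.4750808543024618
```

Request:
carry_out:
  motion:
    - [[0, 0, 0], [0, 0, -0.05]]
    - [[0, 0, 0], [0, 0, -0.1]]
    - [[0, 0, -0.005], [0, 0, -0.1]]
    - [[0, 0, -0.012], [0, 0, -0.1]]
    - [[0, 0, -0.03], [0, 0, -0.1]]
    - [[0, 0, -0.06], [0, 0, -0.1]]
    - [[0, 0, -0.097], [0, 0, -0.1]]
    - [[0, 0, -0.097], [0, 0, -0.1]]

```text
time_s: 30.45
ee_pos: [0.4539, 0.1255, 0.22]
ee_rot: [[-0.19, 0.982, 0.009], [0.982, 0.19, 0.002], [0.0, 0.009, -1.0]]
ft_force: [0.2, 0.0, -0.8]
opening: 0.0125
finger_force: 98.3
```

Run:
```python
from h import *
p=cam('wrist');a=snap('wrist','w9.png',box=(160,80,360,230),s=4);goal([.4459,.262],-.348)
```

```text
tcp [0.4525 0.1254 0.2171] yaw -1.3799141186296628 shift tool xy [0.1357 0.0184] turn z -1.031914118629663
```

View pics/w9.png

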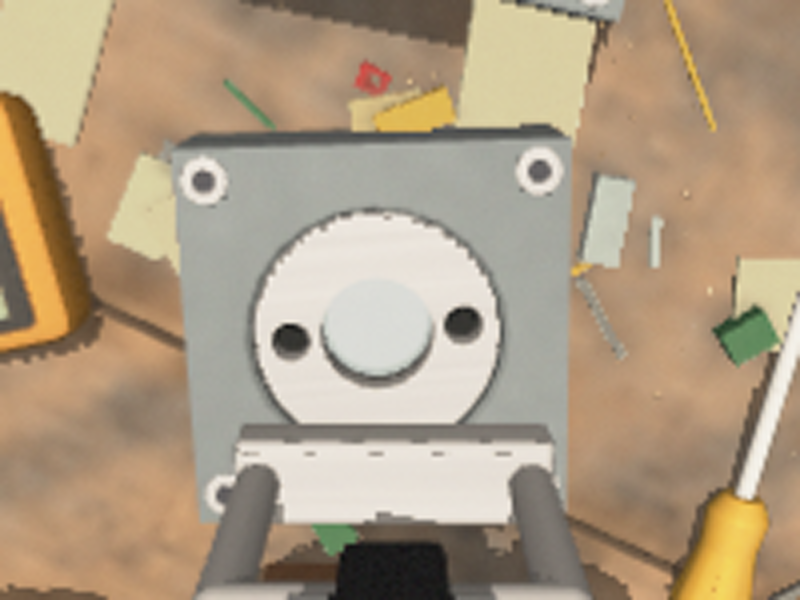

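Ring B's holes turned about 1.22 rad and the stop torque was clear (0.83 → 1.78 N m), so ring B is home. The spanner is unchanged in the hand. On to ring A.

Request:
carry_out:
  motion:
    - [[0.02, 0.003, 0], [0, 0, -0.13]]
    - [[0.045, 0.006, 0], [0, 0, -0.26]]
    - [[0.075, 0.009, 0], [0, 0, -0.39]]
    - [[0.1, 0.012, 0], [0, 0, -0.52]]
    - [[0.12, 0.015, 0], [0, 0, -0.65]]
    - [[0.133, 0.018, 0], [0, 0, -0.78]]
    - [[0.136, 0.018, 0], [0, 0, -0.91]]
    - [[0.136, 0.018, 0], [0, 0, -1.032]]
    - [[0.136, 0.018, 0], [0, 0, -1.032]]
    - [[0.136, 0.018, 0], [0, 0, -1.032]]

```text
time_s: 31.5
ee_pos: [0.442, 0.2615, 0.2131]
ee_rot: [[-0.939, 0.343, -0.003], [0.343, 0.939, -0.0], [0.003, -0.001, -1.0]]
ft_force: [0.0, 0.1, -1.2]
opening: 0.0122
finger_force: 98.2
```

Request:
carry_out:
  motion:
    - [[0, 0, 0], [0, 0, 0]]
    - [[0, 0, 0], [0, 0, 0]]

```text
time_s: 31.7
ee_pos: [0.4428, 0.2615, 0.214]
ee_rot: [[-0.94, 0.341, -0.001], [0.341, 0.94, -0.0], [0.001, -0.0, -1.0]]
ft_force: [-0.7, 0.3, -1.5]
opening: 0.0122
finger_force: 98.2
```

Run:
```python
from h import *
p=cam('wrist');a=env.get_image('wrist')[:,:,::-1]
h=proj('',[[.4381,.2405,.04],[.4538,.2836,.04]],p);print(h)
m=holes(a,p,h,r=7);goal(m,-.348)
h=proj('',[[.4588,.1017,.04],[.4454,.1453,.04]],p)
```

```text
[[237.5859 165.2742]
 [281.5444 165.272 ]]
holes [0.4378 0.2414] [0.4534 0.2844] mid [0.4456 0.2629] dist 0.045672792007334144 yaw of y -0.34722005629609687
tcp [0.4429 0.2615 0.2142] yaw -0.3481118414147744 shift tool xy [-0.001   0.0019] turn z -0.00011184141477443843
```

Request:
carry_out:
  motion:
    - [[-0.001, 0.0015, 0.03], [0, 0, 0]]
    - [[-0.001, 0.0015, 0.06], [0, 0, 0]]
    - [[-0.001, 0.0015, 0.079], [0, 0, 0]]
    - [[-0.001, 0.0015, 0.085], [0, 0, 0]]
    - [[-0.001, 0.0015, 0.088], [0, 0, 0]]
    - [[-0.001, 0.0015, 0.091], [0, 0, 0]]
    - [[-0.001, 0.0015, 0.093], [0, 0, 0]]
    - [[-0.001, 0.0015, 0.096], [0, 0, 0]]
    - [[-0.001, 0.0015, 0.096], [0, 0, 0]]

```text
time_s: 32.65
ee_pos: [0.4445, 0.2627, 0.1184]
ee_rot: [[-0.94, 0.34, 0.0], [0.34, 0.94, 0.0], [-0.0, 0.0, -1.0]]
ft_force: [-0.7, -1.0, -1.9]
opening: 0.012
finger_force: 98.1
```

```bash
python3 s.py
```

```text
[-0.6865 -1.018  -1.8634] [-0.0607  0.0099  0.0114] [0.4445 0.2627 0.1184] yaw -0.3468008623304563
```

In cleanly with no contact force. Turning ring A.

Request:
carry_out:
  motion:
    - [[0, 0, 0], [0, 0, 0.08]]
    - [[0, 0, 0], [0, 0, 0.16]]
    - [[0, 0, 0], [0, 0, 0.24]]
    - [[0, 0, 0], [0, 0, 0.32]]
    - [[0, 0, 0], [0, 0, 0.4]]
    - [[0, 0, 0], [0, 0, 0.48]]
    - [[0, 0, 0], [0, 0, 0.56]]
    - [[0, 0.001, 0], [0, 0, 0.64]]
    - [[0, 0.001, 0], [0, 0, 0.72]]
    - [[0, 0.001, 0], [0, 0, 0.8]]

```text
time_s: 33.65
ee_pos: [0.4453, 0.2633, 0.1187]
ee_rot: [[-0.409, 0.913, 0.001], [0.913, 0.409, -0.001], [-0.001, 0.001, -1.0]]
ft_force: [0.8, -0.4, -2.2]
opening: 0.0121
finger_force: 98.2
```

Request:
carry_out:
  motion:
    - [[0, 0, 0], [0, 0, 0.05]]
    - [[0, 0, 0], [0, 0, 0.1]]
    - [[0, 0, 0], [0, 0, 0.15]]
    - [[0, 0, 0], [0, 0, 0.15]]

```text
time_s: 34.05
ee_pos: [0.4452, 0.2633, 0.1187]
ee_rot: [[-0.271, 0.963, 0.001], [0.963, 0.271, -0.001], [-0.001, 0.001, -1.0]]
ft_force: [1.0, -2.0, -2.1]
opening: 0.0122
finger_force: 98.2
```

```bash
python3 s.py
```

```text
[ 1.019  -1.9944 -2.0512] [-0.4493 -0.1519  0.0653] [0.4452 0.2633 0.1187] yaw -1.2966204462283284
```

Request:
carry_out:
  motion:
    - [[0, 0, 0], [0, 0, 0.05]]
    - [[0, 0, 0], [0, 0, 0.1]]
    - [[0, 0, 0], [0, 0, 0.15]]
    - [[0, 0, 0], [0, 0, 0.2]]
    - [[0, 0, 0], [0, 0, 0.2]]

```text
time_s: 34.55
ee_pos: [0.4452, 0.2634, 0.1186]
ee_rot: [[-0.075, 0.997, 0.001], [0.997, 0.075, -0.0], [-0.001, 0.001, -1.0]]
ft_force: [0.8, -1.2, -0.4]
opening: 0.0124
finger_force: 98.2
```

```bash
python3 s.py
```

```text
[ 0.7651 -1.2035 -0.3583] [-0.4804 -0.1741  0.065 ] [0.4452 0.2634 0.1186] yaw -1.4956787678488983
```

Request:
carry_out:
  motion:
    - [[0, 0, 0], [0, 0, 0.05]]
    - [[0, 0, 0], [0, 0, 0.1]]
    - [[0, 0, 0], [0, 0, 0.15]]
    - [[0, 0, 0], [0, 0, 0.15]]

```text
time_s: 34.95
ee_pos: [0.4452, 0.2635, 0.1186]
ee_rot: [[0.073, 0.997, 0.001], [0.997, -0.073, -0.0], [-0.0, 0.001, -1.0]]
ft_force: [1.5, -1.6, -0.5]
opening: 0.0125
finger_force: 98.5
```

```bash
python3 s.py
```

```text
[ 1.49   -1.6147 -0.4908] [-0.4024 -0.2016  0.5141] [0.4452 0.2635 0.1186] yaw -1.6439738161430373
```

Request:
carry_out:
  motion:
    - [[0, 0, 0], [0, 0, 0.04]]
    - [[0, 0, 0], [0, 0, 0.08]]
    - [[0, 0, 0], [0, 0, 0.08]]

```text
time_s: 35.25
ee_pos: [0.4452, 0.2637, 0.1186]
ee_rot: [[0.15, 0.989, 0.001], [0.989, -0.15, -0.001], [-0.0, 0.001, -1.0]]
ft_force: [1.5, -1.8, -1.5]
opening: 0.0125
finger_force: 103.0
```

```bash
python3 s.py
```

```text
[ 1.5117 -1.8229 -1.5036] [-0.388  -0.3058  1.759 ] [0.4452 0.2637 0.1186] yaw -1.7211910702037516
```

Request:
carry_out:
  motion:
    - [[0, 0, 0], [0, 0, -0.05]]
    - [[0, 0, 0], [0, 0, -0.11]]
    - [[0, 0, -0.005], [0, 0, -0.11]]
    - [[0, 0, -0.012], [0, 0, -0.11]]
    - [[0, 0, -0.03], [0, 0, -0.11]]
    - [[0, 0, -0.06], [0, 0, -0.11]]
    - [[0, 0, -0.09], [0, 0, -0.11]]
    - [[0, 0, -0.105], [0, 0, -0.11]]
    - [[0, 0, -0.105], [0, 0, -0.11]]
    - [[0, 0, -0.105], [0, 0, -0.11]]

```text
time_s: 36.25
ee_pos: [0.4446, 0.2638, 0.2231]
ee_rot: [[0.046, 0.999, -0.0], [0.999, -0.046, 0.0], [0.0, -0.0, -1.0]]
ft_force: [-0.7, 0.3, -1.9]
opening: 0.0122
finger_force: 98.2
```

Run:
```python
from h import *
p=cam('wrist');a=env.get_image('wrist')[:,:,::-1];cv2.imwrite('pics/w10.png',a)
best=None
y=np.arctan2(-p[3][0,0],p[3][1,0]);print('camyaw',y)
for yaw in [-1.50,-1.53,-1.56]:
    v=.023*np.array([-np.sin(yaw),np.cos(yaw)]);c=np.array([.4456,.2625])
    h=proj('',[[*(c-v),.04],[*(c+v),.04]],p);holes(a,p,h,r=6)
goal([.568,-.23],0)
# ring C from here? top camera
```

```text
camyaw -1.6185817420241833
holes [0.423  0.2622] [0.4688 0.2644] mid [0.4459 0.2633] dist 0.04578327582087547 yaw of y -1.5221726170535625
holes [0.423  0.2622] [0.4688 0.2644] mid [0.4459 0.2633] dist 0.04578327582087547 yaw of y -1.5221726170535625
holes [0.423  0.2622] [0.4688 0.2644] mid [0.4459 0.2633] dist 0.04578327582087547 yaw of y -1.5221726170535625
tcp [0.4441 0.2636 0.2222] yaw -1.6171281671418023 shift tool xy [-0.4876  0.1457] turn z -1.6171281671418023
```

Request:
carry_out:
  motion:
    - [[-0.025, 0.007, -0.01], [0, 0, -0.1]]
    - [[-0.065, 0.019, -0.02], [0, 0, -0.24]]
    - [[-0.11, 0.033, -0.02], [0, 0, -0.38]]
    - [[-0.158, 0.047, -0.02], [0, 0, -0.52]]
    - [[-0.206, 0.062, -0.02], [0, 0, -0.66]]
    - [[-0.254, 0.076, -0.02], [0, 0, -0.8]]
    - [[-0.302, 0.09, -0.02], [0, 0, -0.94]]
    - [[-0.35, 0.105, -0.02], [0, 0, -1.08]]
    - [[-0.396, 0.119, -0.02], [0, 0, -1.22]]
    - [[-0.43, 0.129, -0.02], [0, 0, -1.36]]

```text
time_s: 37.3
ee_pos: [0.5499, -0.1593, 0.2414]
ee_rot: [[-0.963, 0.268, -0.002], [0.268, 0.963, 0.002], [0.003, 0.001, -1.0]]
ft_force: [1.2, 0.6, -1.6]
opening: 0.0124
finger_force: 98.2
```

Request:
carry_out:
  motion:
    - [[0, 0, 0], [0, 0, -0.1]]
    - [[0, 0, 0], [0, 0, -0.157]]
    - [[0, 0, 0], [0, 0, -0.157]]

```text
time_s: 37.6
ee_pos: [0.5497, -0.1579, 0.2412]
ee_rot: [[-0.993, 0.121, -0.003], [0.121, 0.993, 0.002], [0.003, 0.002, -1.0]]
ft_force: [0.6, -0.9, -1.7]
opening: 0.0122
finger_force: 98.4
```

Run:
```python
from h import *
p=cam('wrist');a=snap('wrist','w11.png',s=1.5);
for r in env.mark_of('wrist','ring_1_mid'): print(round(r['score'],2),np.array(r['centre']),at('wrist',r['centre'],.04,p)); 
goal([.568,-.23],-.1)
```

```text
tcp [ 0.55   -0.1575  0.242 ] yaw -0.12142111866320551 shift tool xy [-0.0257 -0.0701] turn z -0.021421118663205507
```

View pics/w11.png

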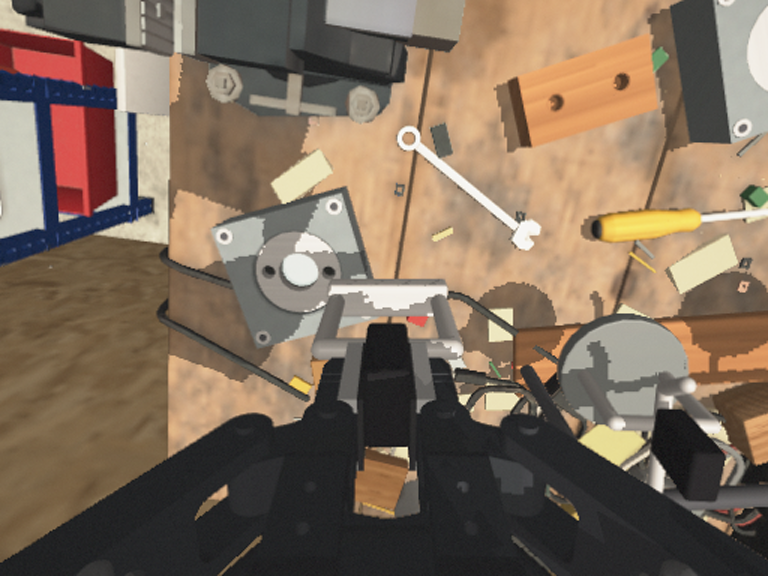

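Ring C's holes are at (179,180) and (219,180). The first cover hangs properly on hook 1 at the lower right.

Run:
```python
from h import *
p=cam('wrist');a=env.get_image('wrist')[:,:,::-1]
m=holes(a,p,[(179.3,180),(218.7,180)],r=6);goal(m,-.12)
```

```text
holes [ 0.5646 -0.2508] [ 0.5707 -0.2056] mid [ 0.5676 -0.2282] dist 0.04556861888287235 yaw of y -0.13393407243570388
tcp [ 0.5501 -0.1574  0.2424] yaw -0.12090538805818883 shift tool xy [-0.0249 -0.0684] turn z -0.0009053880581888357
```

Request:
carry_out:
  motion:
    - [[-0.008, -0.02, 0.01], [0, 0, 0.01]]
    - [[-0.017, -0.045, 0.02], [0, 0, 0.01]]
    - [[-0.023, -0.063, 0.028], [0, 0, 0.01]]
    - [[-0.025, -0.068, 0.028], [0, 0, 0.01]]
    - [[-0.025, -0.068, 0.028], [0, 0, 0.01]]
    - [[-0.025, -0.068, 0.028], [0, 0, 0.01]]
    - [[-0.025, -0.068, 0.028], [0, 0, 0.01]]

```text
time_s: 38.45
ee_pos: [0.5674, -0.2275, 0.216]
ee_rot: [[-0.992, 0.129, 0.001], [0.129, 0.992, -0.0], [-0.001, -0.0, -1.0]]
ft_force: [0.1, 0.3, -1.4]
opening: 0.012
finger_force: 98.5
```

Run:
```python
from h import *
p=cam('wrist');a=env.get_image('wrist')[:,:,::-1]
h=proj('',[[.5646,-.2508,.04],[.5707,-.2056,.04]],p);print(h)
m=holes(a,p,h,r=7);goal(m,-.13)
```

```text
[[235.7609 162.3823]
 [279.3242 162.5568]]
holes [ 0.5652 -0.2513] [ 0.5713 -0.2061] mid [ 0.5682 -0.2287] dist 0.045662374125615426 yaw of y -0.13261279225581285
tcp [ 0.5674 -0.2276  0.216 ] yaw -0.12903671500246292 shift tool xy [ 0.     -0.0013] turn z 0.0009632849975370894
```

Request:
carry_out:
  motion:
    - [[0, -0.001, 0.03], [0, 0, 0]]
    - [[0, -0.001, 0.06], [0, 0, 0]]
    - [[0, -0.001, 0.08], [0, 0, 0]]
    - [[0, -0.001, 0.087], [0, 0, 0]]
    - [[0, -0.001, 0.09], [0, 0, 0]]
    - [[0, -0.001, 0.093], [0, 0, 0]]
    - [[0, -0.001, 0.095], [0, 0, 0]]
    - [[0, -0.001, 0.098], [0, 0, 0]]
    - [[0, -0.001, 0.098], [0, 0, 0]]

```text
time_s: 39.4
ee_pos: [0.5671, -0.2295, 0.1174]
ee_rot: [[-0.992, 0.13, 0.0], [0.13, 0.992, -0.0], [-0.0, -0.0, -1.0]]
ft_force: [1.1, 0.3, -1.8]
opening: 0.0118
finger_force: 97.8
```

```bash
python3 s.py
```

```text
[ 1.0866  0.3478 -1.7633] [0.0482 0.0621 0.1822] [ 0.5671 -0.2295  0.1174] yaw -0.13009025484275652
```

Request:
carry_out:
  motion:
    - [[0, 0, 0], [0, 0, 0.08]]
    - [[0, 0, 0], [0, 0, 0.16]]
    - [[0, 0, 0], [0, 0, 0.24]]
    - [[0, 0, 0], [0, 0, 0.32]]
    - [[0, 0, 0], [0, 0, 0.4]]
    - [[0, 0, 0], [0, 0, 0.48]]
    - [[0, 0, 0], [0, 0, 0.56]]
    - [[0, 0.001, 0], [0, 0, 0.64]]
    - [[0, 0.001, 0], [0, 0, 0.72]]
    - [[0, 0.001, 0], [0, 0, 0.8]]

```text
time_s: 40.4
ee_pos: [0.5672, -0.2286, 0.1178]
ee_rot: [[-0.596, 0.803, -0.0], [0.803, 0.596, -0.0], [-0.0, -0.0, -1.0]]
ft_force: [-0.4, 0.5, -0.7]
opening: 0.0121
finger_force: 98.0
```

Request:
carry_out:
  motion:
    - [[0, 0, 0], [0, 0, 0.05]]
    - [[0, 0, 0], [0, 0, 0.1]]
    - [[0, 0, 0], [0, 0, 0.15]]
    - [[0, 0, 0], [0, 0, 0.15]]

```text
time_s: 40.8
ee_pos: [0.5672, -0.2285, 0.1178]
ee_rot: [[-0.471, 0.882, -0.0], [0.882, 0.471, -0.0], [-0.0, -0.0, -1.0]]
ft_force: [-1.7, 0.2, 0.8]
opening: 0.012
finger_force: 98.1
```

```bash
python3 s.py
```

```text
[-1.7499  0.2471  0.8114] [0.1678 0.3034 0.0133] [ 0.5672 -0.2285  0.1178] yaw -1.0800199840964044
```

Request:
carry_out:
  motion:
    - [[0, 0, 0], [0, 0, 0.05]]
    - [[0, 0, 0], [0, 0, 0.1]]
    - [[0, 0, 0], [0, 0, 0.15]]
    - [[0, 0, 0], [0, 0, 0.2]]

```text
time_s: 41.2
ee_pos: [0.5672, -0.2284, 0.1178]
ee_rot: [[-0.286, 0.958, -0.0], [0.958, 0.286, 0.0], [0.0, -0.0, -1.0]]
ft_force: [-1.2, 1.5, 0.5]
opening: 0.0119
finger_force: 98.1
```

```bash
python3 s.py
```

```text
[-1.2421  1.4901  0.5244] [0.2458 0.3171 0.1437] [ 0.5672 -0.2284  0.1178] yaw -1.280482949253214
```

Request:
carry_out:
  motion:
    - [[0, 0, 0], [0, 0, 0.05]]
    - [[0, 0, 0], [0, 0, 0.1]]
    - [[0, 0, 0], [0, 0, 0.15]]
    - [[0, 0, 0], [0, 0, 0.15]]

```text
time_s: 41.6
ee_pos: [0.5672, -0.2282, 0.1178]
ee_rot: [[-0.141, 0.99, -0.0], [0.99, 0.141, 0.0], [0.0, 0.0, -1.0]]
ft_force: [-2.0, 2.3, 1.4]
opening: 0.0118
finger_force: 98.3
```

```bash
python3 s.py
```

```text
[-1.9796  2.2832  1.3773] [0.4833 0.3348 0.0291] [ 0.5672 -0.2282  0.1178] yaw -1.4289624653996063
```

Request:
carry_out:
  motion:
    - [[0, 0, 0], [0, 0, 0.05]]
    - [[0, 0, 0], [0, 0, 0.1]]
    - [[0, 0, 0], [0, 0, 0.15]]
    - [[0, 0, 0], [0, 0, 0.15]]

```text
time_s: 42.0
ee_pos: [0.5672, -0.2283, 0.1178]
ee_rot: [[0.003, 1.0, -0.0], [1.0, -0.003, -0.001], [-0.001, -0.0, -1.0]]
ft_force: [-1.9, 1.6, 2.7]
opening: 0.0122
finger_force: 110.2
```

```bash
python3 s.py
```

```text
[-1.8851  1.6153  2.7247] [0.4809 0.4366 1.9291] [ 0.5672 -0.2283  0.1178] yaw -1.5742870417117338
```

Request:
carry_out:
  motion:
    - [[0, 0, 0], [0, 0, -0.05]]
    - [[0, 0, 0], [0, 0, -0.12]]
    - [[0, 0, -0.005], [0, 0, -0.12]]
    - [[0, 0, -0.012], [0, 0, -0.12]]
    - [[0, 0, -0.03], [0, 0, -0.12]]
    - [[0, 0, -0.06], [0, 0, -0.12]]
    - [[0, 0, -0.1], [0, 0, -0.12]]
    - [[0, 0, -0.135], [0, 0, -0.12]]
    - [[0, 0, -0.152], [0, 0, -0.12]]
    - [[0, 0, -0.152], [0, 0, -0.12]]

```text
time_s: 43.0
ee_pos: [0.5689, -0.2299, 0.2742]
ee_rot: [[-0.109, 0.994, 0.007], [0.994, 0.109, -0.005], [-0.006, 0.007, -1.0]]
ft_force: [0.3, -0.9, -1.8]
opening: 0.0119
finger_force: 98.1
```

Request:
carry_out:
  motion:
    - [[0.02, -0.002, 0], [0, 0, -0.14]]
    - [[0.055, -0.004, 0], [0, 0, -0.28]]
    - [[0.095, -0.007, 0], [0, 0, -0.42]]
    - [[0.135, -0.01, 0], [0, 0, -0.56]]
    - [[0.175, -0.013, 0], [0, 0, -0.7]]
    - [[0.215, -0.016, 0], [0, 0, -0.84]]
    - [[0.25, -0.019, 0], [0, 0, -0.98]]
    - [[0.28, -0.021, 0], [0, 0, -1.12]]
    - [[0.295, -0.022, 0], [0, 0, -1.26]]
    - [[0.301, -0.022, 0], [0, 0, -1.4]]

```text
time_s: 44.0
ee_pos: [0.5109, 0.0699, 0.2678]
ee_rot: [[-0.999, 0.053, -0.002], [0.053, 0.999, 0.0], [0.002, 0.0, -1.0]]
ft_force: [0.8, -0.4, -1.3]
opening: 0.0124
finger_force: 98.0
```

Request:
carry_out:
  motion:
    - [[0, 0, 0], [0, 0, -0.02]]
    - [[0, 0, 0], [0, 0, -0.02]]
    - [[0, 0, 0], [0, 0, -0.02]]

```text
time_s: 44.3
ee_pos: [0.5119, 0.0676, 0.2688]
ee_rot: [[-0.999, 0.043, -0.001], [0.043, 0.999, -0.0], [0.001, -0.0, -1.0]]
ft_force: [0.0, 0.3, -1.8]
opening: 0.012
finger_force: 98.1
```

Run:
```python
from h import *
p=cam('wrist');a=snap('wrist','w12.png',s=1.5);
for r in env.mark_of('wrist','hook_1'): print(round(r['score'],2),np.array(r['centre']),at('wrist',r['centre'],.17,p))
goal([.642,.0685],-.035)
```

```text
0.94 [264.7 312.8] [0.6368 0.0682 0.17  ]
0.59 [468.  311.4] [0.6423 0.2549 0.17  ]
tcp [0.5121 0.0677 0.269 ] yaw -0.04249386833307148 shift tool xy [-0.1288  0.0061] turn z -0.007493868333071474
```

View pics/w12.png

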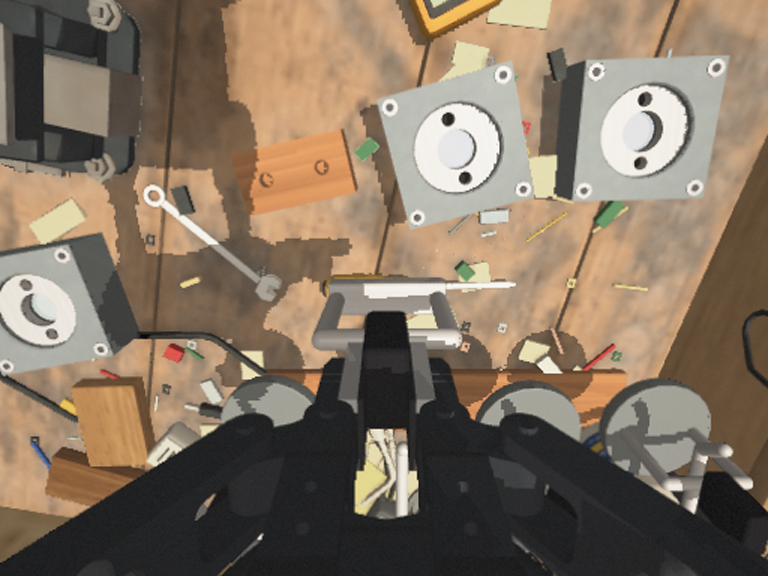

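All three rings show turned holes, the covers hang on hooks 1, 3 and 4, and hook 2's bar at (267,320) is free and aligned. Hanging the spanner.

Request:
carry_out:
  motion:
    - [[0, 0.001, 0.03], [0, 0, 0]]
    - [[0, 0.002, 0.052], [0, 0, 0]]
    - [[-0.015, 0.003, 0.054], [0, 0, 0]]
    - [[-0.04, 0.004, 0.054], [0, 0, 0]]
    - [[-0.07, 0.005, 0.054], [0, 0, 0]]
    - [[-0.1, 0.006, 0.054], [0, 0, 0]]
    - [[-0.12, 0.006, 0.054], [0, 0, 0]]
    - [[-0.13, 0.006, 0.054], [0, 0, 0]]
    - [[-0.13, 0.006, 0.054], [0, 0, 0]]

```text
time_s: 45.3
ee_pos: [0.6431, 0.0683, 0.2148]
ee_rot: [[-0.999, 0.042, -0.0], [0.042, 0.999, -0.0], [-0.0, -0.0, -1.0]]
ft_force: [-0.7, -0.2, -2.5]
opening: 0.0121
finger_force: 98.1
```

Request:
carry_out:
  motion:
    - [[0, 0, 0.012], [0, 0, 0]]
    - [[0, 0, 0.02], [0, 0, 0]]
    - [[0, 0, 0.025], [0, 0, 0]]
    - [[0, 0, 0.027], [0, 0, 0]]
    - [[0, 0, 0.027], [0, 0, 0]]

```text
time_s: 45.8
ee_pos: [0.6416, 0.0691, 0.1898]
ee_rot: [[-0.999, 0.04, -0.0], [0.04, 0.999, -0.0], [0.0, -0.0, -1.0]]
ft_force: [-3.7, -0.3, 7.1]
opening: 0.0121
finger_force: 99.6
```

Seated on the hook. Releasing and retreating.

Request:
carry_out:
  motion:
    - [[0, 0, 0], [0, 0, 0]]
    - [[0, 0, 0], [0, 0, 0]]
    - [[0, 0, 0], [0, 0, 0]]
    - [[0, 0, 0], [0, 0, 0]]
    - [[0, 0, 0], [0, 0, 0]]
    - [[0, 0, -0.02], [0, 0, 0]]
    - [[0, 0, -0.06], [0, 0, 0]]
    - [[0, 0, -0.1], [0, 0, 0]]
    - [[0.04, 0, -0.13], [0, 0, 0]]
    - [[0.08, 0, -0.15], [0, 0, 0]]
  grip: 0.45

```text
time_s: 46.8
ee_pos: [0.5624, 0.072, 0.3406]
ee_rot: [[-0.999, 0.04, 0.003], [0.04, 0.999, -0.0], [-0.003, -0.0, -1.0]]
ft_force: [-0.5, -0.1, 0.4]
opening: 0.0386
finger_force: 0.0
```

Request:
carry_out:
  motion:
    - [[0.04, 0, -0.01], [0, 0, 0]]
    - [[0.08, 0, -0.02], [0, 0, 0]]
    - [[0.12, 0, -0.03], [0, 0, 0]]
    - [[0.15, 0, -0.03], [0, 0, 0]]
    - [[0.15, 0, -0.03], [0, 0, 0]]
    - [[0.15, 0, -0.03], [0, 0, 0]]
    - [[0.15, 0, -0.03], [0, 0, 0]]
    - [[0.15, 0, -0.03], [0, 0, 0]]

```text
time_s: 47.6
ee_pos: [0.413, 0.0781, 0.3679]
ee_rot: [[-0.999, 0.04, -0.001], [0.04, 0.999, 0.0], [0.001, 0.0, -1.0]]
ft_force: [-0.9, 0.7, -0.1]
opening: 0.0383
finger_force: 0.0
```

Run:
```python
from h import *
a=snap('side','s1.png',box=(150,80,410,340),s=2.2);p=cam('wrist');w=env.get_image('wrist')[:,:,::-1];cv2.imwrite('pics/w13.png',w)
for nm,c,z in [('A',(.4458,.2628),-1.52),('B',(.452,.1233),-1.28),('C',(.568,-.2285),-1.43)]:
    v=.023*np.array([-np.sin(z),np.cos(z)]);h=proj('',[[*(np.array(c)-v),.04],[*(np.array(c)+v),.04]],p)
    if (h>8).all() and (h[:,0]<500).all(): print(nm);holes(w,p,h,r=6)
```

```text
A
holes [0.423  0.2607] [0.4679 0.2628] mid [0.4454 0.2617] dist 0.04489561795309115 yaw of y -1.5243901261185655
B
holes [0.43   0.1162] [0.4728 0.1289] mid [0.4514 0.1226] dist 0.04462022436574154 yaw of y -1.2828610686916002
C
holes [ 0.5454 -0.2341] [ 0.5851 -0.2251] mid [ 0.5653 -0.2296] dist 0.0406658007682712 yaw of y -1.348130598943024
```

View pics/s1.png

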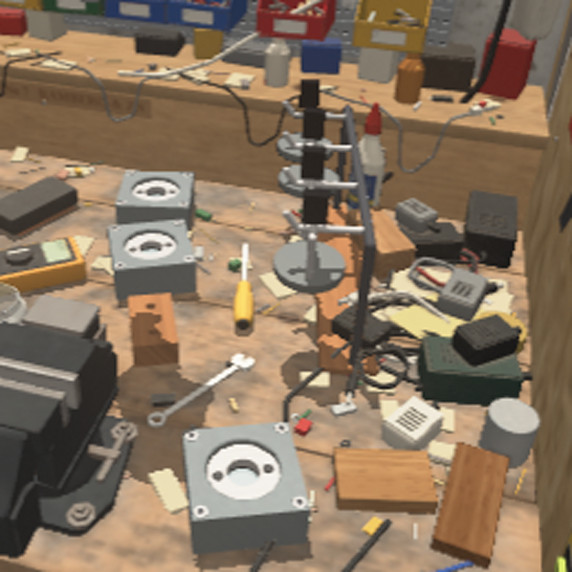

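The side view shows the discs hanging on the rack, the bystanders untouched and the dock empty. Final numeric check of the hanging items with the networks.

Run:
```python
from h import *
for c in ('wrist','side','top'):
    p=cam(c);env.get_image(c)
    for L in ('spanner_eye','cover_1_eye'):
        for r in env.mark_of(c,L): print(c,L,round(r['score'],2),np.array(r['centre']),at(c,r['centre'],.17,p))
    print(c,'expected px of eyes on hooks 1-4',proj(c,[[.637,-.0225,.17],[.640,.069,.17],[.645,.165,.17],[.648,.256,.17]],p).round(0).tolist())
```

```text
wrist spanner_eye 0.74 [257.1 323.4] [0.637  0.0676 0.17  ]
wrist expected px of eyes on hooks 1-4 [[189.0, 326.0], [258.0, 325.0], [331.0, 326.0], [400.0, 326.0]]
side spanner_eye 0.47 [289.8 159.6] [0.6398 0.0836 0.17  ]
side cover_1_eye 0.57 [290.1 145.9] [0.646  0.1591 0.17  ]
side cover_1_eye 0.57 [291.3 130.3] [0.6566 0.2596 0.17  ]
side expected px of eyes on hooks 1-4 [[292.0, 183.0], [290.0, 162.0], [290.0, 145.0], [288.0, 131.0]]
top spanner_eye 0.58 [346.2 184.5] [ 0.5686 -0.2061  0.17  ]
top spanner_eye 0.52 [243.1 153.7] [0.6412 0.0599 0.17  ]
top spanner_eye 0.46 [174.9 225.5] [0.4532 0.2292 0.17  ]
top cover_1_eye 0.7 [202.6 145.8] [0.6593 0.1646 0.17  ]
top cover_1_eye 0.46 [204.7 153.7] [0.639  0.1585 0.17  ]
top cover_1_eye 0.18 [345.3 190.7] [ 0.5527 -0.204   0.17  ]
top expected px of eyes on hooks 1-4 [[275.0, 156.0], [240.0, 154.0], [202.0, 151.0], [167.0, 149.0]]
```

```bash
python3 -c "
from station import env
print(env.job_done())"
```

```text
the job is handed in; nothing more can be done
None
```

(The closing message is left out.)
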